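Switch off the bottle roller and clear its bottle

ROBOT

A 7-joint arm with a two-finger parallel gripper is mounted at the origin on the work surface. World frame = base frame: x ahead of the robot, y to its left, z up, the work surface at z = 0. Lengths are in m, angles in rad, forces in N, time in s.
With the tool pointing down it reaches from about 0.35 to 0.9 m from the base axis. Payload 8.1 kg.
Tool frame: the origin (TCP) lies between the finger pads; the fingertips stand 11 mm ahead of it and the grasp point (between the pads) lies 8 mm behind it (bot.tip_reach is the distance from the TCP to the fingertips, in m); x points along the fingers, z is the direction in which the jaws open and shut, and the axes are right-handed (so a half turn about x gives the same grasp; the last joint's range is limited). The gripper opens to 92 mm and grips with 3 to 60 N. Pads are 19 mm wide; open, the fingers measure 130 mm over their backs; the gripper's body (75 mm by 190 mm) begins 47 mm behind the grasp point.
Start: joints at [1.035, 0.434, 0.025, 1.573, -0.012, 1.134, -0.075], TCP at [0.262, -0.567, 0.201] pointing down, gripper open.
Joint ranges: [-2.62, 2.62], [-0.44, 2.09], [-1.27, 1.32], [0.08, 2.57], [-1.32, 4.46], [0.12, 2], [-2.74, 2.74]. Speed limits (rad/s): [2.22, 2.22, 3.01, 3.01, 3.14, 3.14, 3.14].

INTERFACE

Orientations are given as a unit quaternion [x, y, z, w].
In Python, from rig import monitor, cams, bot gives the robot as it stands. The module is installed in compiled form; this text tells all that it offers.
- The arm moves only by the tool drive_tool, never from a script. Its argument "moves" is a list of rows, each a list of 5 numbers: the shift along the tool's x, y, z in cm, then the turn about the tool's x in rad, then the closure in counts, from 0 (fully open) to 255 (shut). A call has 1 to 10 rows; each row shifts and turns the pose as measured when the row begins, along the tool's axes as they then stand; what a row does not reach is not made up. A row lasts 1/10 s, in which the tool goes at most 50 mm and 8.59 degrees, less where a joint would pass 70% of its speed; a pose out of reach is approached as far as the arm can. A call is refused whole if a number of a shift passes 5 or a number of a turn 0.15, either way. A call with a gripper value outside its range is refused whole. The fingers move at their own pace and stop on an object; the grip force is fixed at half the most. Time passes only in rows, so rows that do not move let the fingers close. It gives the time, the measured TCP pose, the force and the opening at its end, in the units of the state.
- monitor.get_obs(): the state, without advancing time (a new reading comes with each control period).
- cams.snapshot(name): name is "scene" or "top" or "wrist"; returns a dict with "image" (400x640x3 uint8, red, green, blue), "fx", "fy", "cx", "cy" (pixels), "k1" (the pictures are not rectified: a ray, as slopes to the right and down, at radius r is drawn at 1 + k1 r^2 times it, then the intrinsics apply), "origin" and "rotation" of the camera in the world; the wrist camera has in their place "tool_from_camera" (4x4, takes a point from camera to tool coordinates, whose origin is the TCP and whose axes are the tool frame's). Camera axes: x right, y up, looking along -z (the intrinsics and any distortion apply to the point x, -y, -z); pixel columns grow to the right and rows downward; lengths in m; the calibration is good to about 2 mm. A picture is of the moment at which its call begins: read the wrist's pose just before it. There is no depth.
- bot.finish_job(): hands the job in, once; it reports no verdict.
The state is a dict: "time": time; "q": joint angles; "dq": joint speeds; "effort": joint torques, N m; "position": TCP position; "orientation": TCP orientation; "ft_force": force on the tool from outside, world axes, zero at the start; "torque": the same for the moment, N m; "opening": finger opening in m.
Only numpy, scipy, OpenCV 4.12 (cv2) and the standard library are available. Lean on these libraries where they do the work, as an engineer would, in place of code of your own. Each camera call takes 0.05 s, during which the arm holds its last target.

TASK

The power failed while the bottle roller was switched on. Set the red toggle on its controller to the centre off position, so that it cannot start by itself, and only then lift the amber bottle off the rollers and lay it gently in the white tray, lying along and between its two blue rails, clear of the tray's end walls. Let go of everything and leave the other bench things where they are.

Things in the scene. Friction and masses are not known exactly. Their poses are not given: they have to be found in the camera images.
- controller: Fixed cream box with blue sides, 160 (x) x 130 (y) x 70 mm high; origin at the centre of its underside on the bench, z up. The red toggle stands in the middle of its top and swings in the box's own x-z plane. Three flat dots beside it: green at +x (forward), white in the middle (off), yellow at -x (reverse). It may stand to the left or right of the roller, turned up to 0.5 rad.
- toggle (a joint): Angle of the toggle in rad about the controller's own y axis: 0 = upright = off, +0.44 = leaning to the controller's +x (forward, where it starts), -0.44 = leaning to -x (reverse). The pivot is on the controller's centre line 68 mm above the bench. Spring detents hold all three positions: within 0.2 rad of upright it is drawn to the centre, beyond that it snaps over to that side's end. It takes about 5 N halfway up the handle to leave an end and about 3 N to leave the centre.
- toggle_tip (a point): Top end of the toggle on its axis, 80 mm from the pivot. The toggle is round: a red handle from 22 to 80 mm from the pivot, widening from 12 mm to 18 mm in diameter, on a 10 mm steel shank.
- roller: Fixed bottle roller, base 270 (x) x 120 (y) x 22 mm; origin at the centre of its underside on the bench. Two black rubber rollers, 24 mm in diameter, lie along its x, 36 mm apart, axes 50 mm above the bench; blue end blocks 100 mm wide reach 66 mm high at x = +-113 to +-131 mm. The rollers do not turn. It stands between controller and tray.
- bottle: Loose closed amber glass bottle with a paper band and a blue cap, 170 mm long, 0.25 to 0.45 kg, lying on the rollers along the roller's x. Origin on its axis at mid-length; its x axis points to the cap. Round body 54 mm in diameter from x = -85 to +27 mm, shoulder and 28 mm neck, then the cap 34 mm in diameter from +57 to +85 mm. Its axis starts 85 mm above the bench. Centre of mass near x = -20 mm.
- tray: Fixed white open tray, 250 (x) x 160 (y) mm outside, walls 5 mm thick and 22 mm high; origin at the centre of its underside on the bench. Two round blue rails, 16 mm in diameter and 220 mm long, lie along its x at y = +-22 mm, their tops 18 mm above the bench. A bottle laid between them rests with its axis 37 mm above the bench. It may stand to the left or right of the roller, turned up to 0.3 rad.
- carton: Bystander: green carton 130 x 70 x 45 mm, loose, beyond the roller to the left; origin at the centre of its underside.
- meter: Bystander: grey hand meter 120 x 70 x 28 mm, loose, beyond the roller to the right; origin at the centre of its underside.
- tube_rack: Bystander: white and blue rack of capped tubes, 70 x 180 x 90 mm high, loose, at the far left; origin at the centre of its underside.
- spare_bottle: Bystander: upright amber bottle with blue cap, 54 mm in diameter, 170 mm high, loose, at the far right; origin at the centre of its underside.
Not all that is in view belongs to the job. Leave any black look-alike of the controller alone.

How it is judged:
On the way:
1. the toggle stands in its centre off detent while the bottle still lies on the rollers (value of joint toggle between -0.1 and 0.1 rad and distance of bottle from where it was at the start of the episode below 0.03 m), for 0.3 s.
At the end, for the whole second after the job is handed in: Toggle within 0.1 rad of upright; bottle still and released on the tray's rails: axis within 12 mm of the tray's centre line and 0.15 rad of its length, 30 to 44 mm above the bench; its middle within 34 mm of the tray's middle along it; cap either way (value of joint toggle between -0.1 and 0.1 rad and x of bottle in the frame of tray between -0.034 and 0.034 m and y of bottle in the frame of tray between -0.012 and 0.012 m and z of bottle in the frame of tray between 0.03 and 0.044 m and angle between the x axis of bottle and the x axis of tray, either way round below 0.15 rad and linear speed of bottle below 0.02 m/s); the robot touches nothing.
It fails at once if a bystander is shifted by more than 40 mm (distance of any of carton, meter, tube_rack, spare_bottle from where it was at the start of the episode above 0.04 m).
It fails at once if the glass bottle is dropped into the tray (low over the tray at more than 0.6 m/s, as after a fall of 2 cm) (horizontal distance between bottle and tray below 0.12 m and z of bottle in the frame of tray below 0.06 m and linear speed of bottle above 0.6 m/s).
It also fails if it takes over 64 s, if anything falls off the work surface, if the arm or the gripper's body presses on something with over 40 N, if the wrist force passes 120 N, or if a joint passes its speed limit or range.

## Working session

There is one attempt and no reset: what is moved stays moved. The work goes in short steps, Python scripts to look and compute and a tool call to move; the robot and the scene stay as the last step left them, time stands still between calls to the robot, and variables do not carry over. Pictures are saved under pics/ and viewed, and the job is handed in when it is done.

Besides the shell and the picture viewer there is one more tool, called after ">>>" by a JSON object that holds its "name" and its "arguments". drive_tool: Moves the arm, as the interface text tells. Its arguments: {"type":"object","properties":{"moves":{"type":"array","items":{"type":"array","items":{"type":"number"}}}},"required":["moves"]}

```bash
mkdir -p pics; cat > h.py <<'E'
import numpy as np, cv2
from scipy.spatial.transform import Rotation as R
from rig import monitor, cams, bot
def snap(n,f):
    o=monitor.get_obs(); s=cams.snapshot(n)
    cv2.imwrite('pics/'+f+'.png',s['image'][:,:,::-1])
    if 'tool_from_camera' in s:
        T=np.array(s['tool_from_camera']); Rt=R.from_quat(o['orientation']).as_matrix()
        s['rotation']=Rt@T[:3,:3]; s['origin']=Rt@T[:3,3]+np.array(o['position'])
    s['origin']=np.array(s['origin']); s['rotation']=np.array(s['rotation'])
    if s['rotation'].shape==(4,): s['rotation']=R.from_quat(s['rotation']).as_matrix()
    return s
def ray(s,u,v):
    K=np.array([[s['fx'],0,s['cx']],[0,s['fy'],s['cy']],[0,0,1.]])
    p=cv2.undistortPoints(np.array([[[u,v]]],float),K,np.array([s['k1'],0,0,0.]))[0,0]
    return s['rotation']@np.array([p[0],-p[1],-1.])
def onz(s,u,v,z):
    d=ray(s,u,v); return s['origin']+d*(z-s['origin'][2])/d[2]
def proj(s,P):
    c=s['rotation'].T@(np.array(P)-s['origin']); x,y=c[0]/-c[2],-c[1]/-c[2]; k=1+s['k1']*(x*x+y*y)
    return s['fx']*x*k+s['cx'],s['fy']*y*k+s['cy']
E
python3 - <<'E'
from h import *
print(monitor.get_obs(), bot.tip_reach)
for n in ['scene','top','wrist']:
    s=snap(n,n+'0'); print(n,s['origin'],s['rotation'],s['fx'],s['cx'],s['cy'],s['k1'])
E
```

```text
{'time': 0.0, 'q': array([ 1.03538993,  0.43524958,  0.02499866,  1.57410945, -0.0116261 ,
        1.13400517, -0.07508811]), 'dq': array([ 1.93627317e-03, -5.16718706e-04, -5.76598610e-04, -7.10353231e-05,
        1.74633564e-04, -1.69755388e-03, -2.60306970e-04]), 'effort': array([ 1.98068547e-04, -6.67855239e+01,  9.85229574e-01, -3.14456785e+01,
       -6.04183367e-02,  4.27922665e-02,  1.64908761e-04]), 'position': array([ 0.26183901, -0.56688632,  0.20052401]), 'orientation': array([ 0.38127491,  0.59618763, -0.38073784,  0.59517094]), 'ft_force': array([-0.76393971,  0.37819883,  0.65503083]), 'torque': array([ 0.03475515, -0.03781495,  0.00295533]), 'opening': 0.09171976097666047} 0.011
scene [ 1.19464694 -0.53262721  1.22252277] [[ 0.70852753 -0.55310089  0.43825579]
 [ 0.70546149  0.53959065 -0.45952802]
 [ 0.01768663  0.63476084  0.77250622]] 375.385695220009 314.36928202369734 202.46899365963182 0.020094251672198995
top [0.37505679 0.12020483 1.67721417] [[ 0.00215338  0.99292365 -0.11873495]
 [-0.99994142  0.00339748  0.01027656]
 [ 0.01060724  0.11870587  0.9928728 ]] 386.77538745957673 324.12221427068323 199.83810641314915 -0.078277538213809
wrist [ 0.33109103 -0.53533561  0.38495443] [[ 4.19429953e-01  8.71240607e-01  2.54986900e-01]
 [-9.07787619e-01  4.02422751e-01  1.18226766e-01]
 [ 3.91429661e-04 -2.81061798e-01  9.59689592e-01]] 333.47550285499005 319.8716391660594 197.67348333848184 -0.03154550750374279
```

View pics/scene0.png

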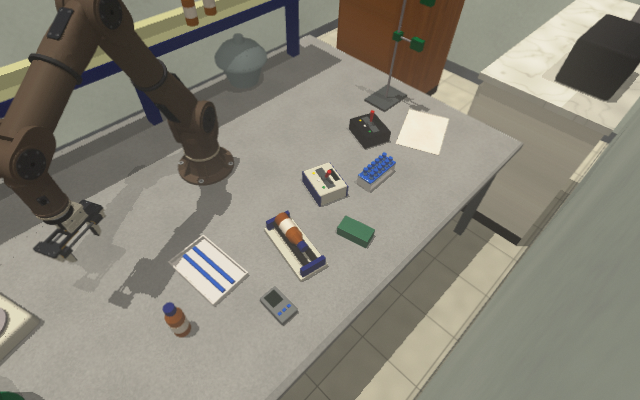

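View pics/top0.png

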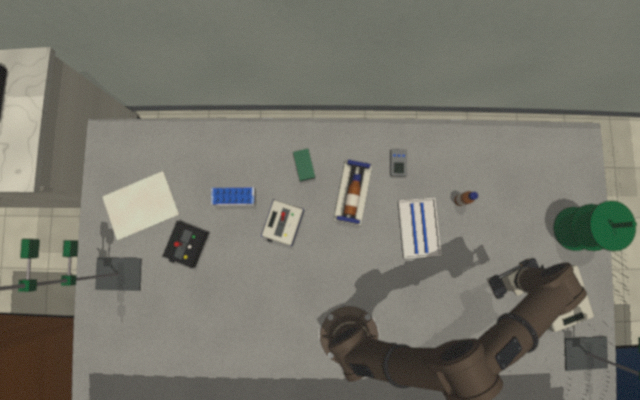

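View pics/wrist0.png

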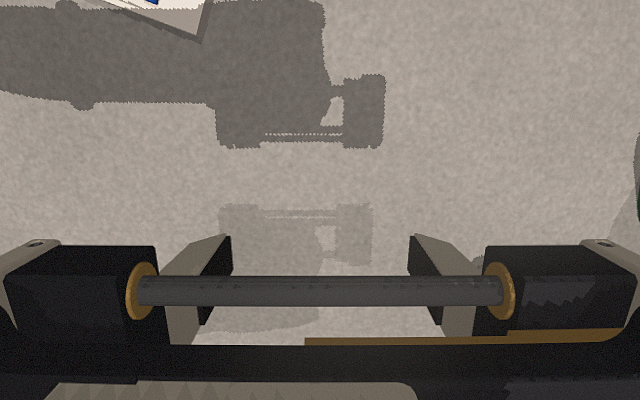

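The scene picture shows the cream controller at top px (284,222), with blue sides, and a black look-alike at (186,244). The cream one beside the roller fits the description. The roller with the bottle is at (352,192) and the tray at (420,228). I'll enlarge both views to confirm.

```bash
python3 - <<'E'
import cv2,numpy as np
t=cv2.imread('pics/top0.png')[130:280,240:460]; s=cv2.imread('pics/scene0.png')[140:320,160:400]
cv2.imwrite('pics/topc.png',cv2.resize(t,None,fx=3.6,fy=3.6,interpolation=3)); cv2.imwrite('pics/scc.png',cv2.resize(s,None,fx=3.3,fy=3.3,interpolation=3))
E
```

```text
(no output)
```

View pics/topc.png

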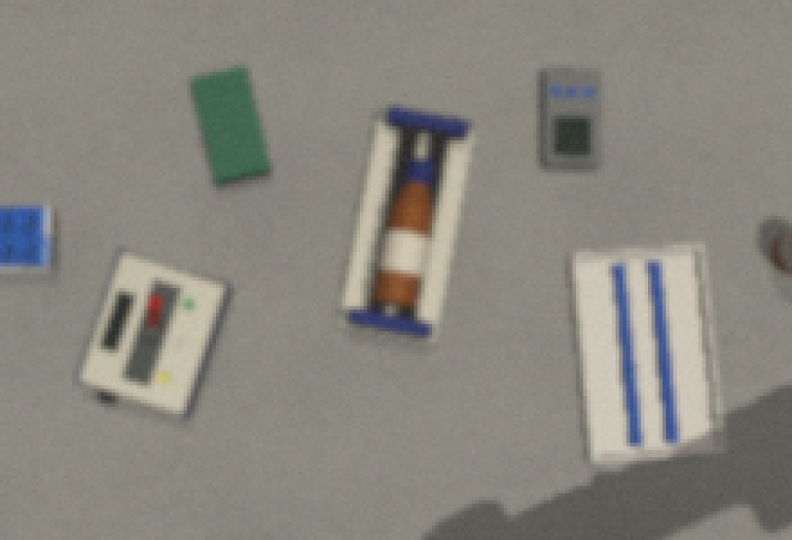

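View pics/scc.png

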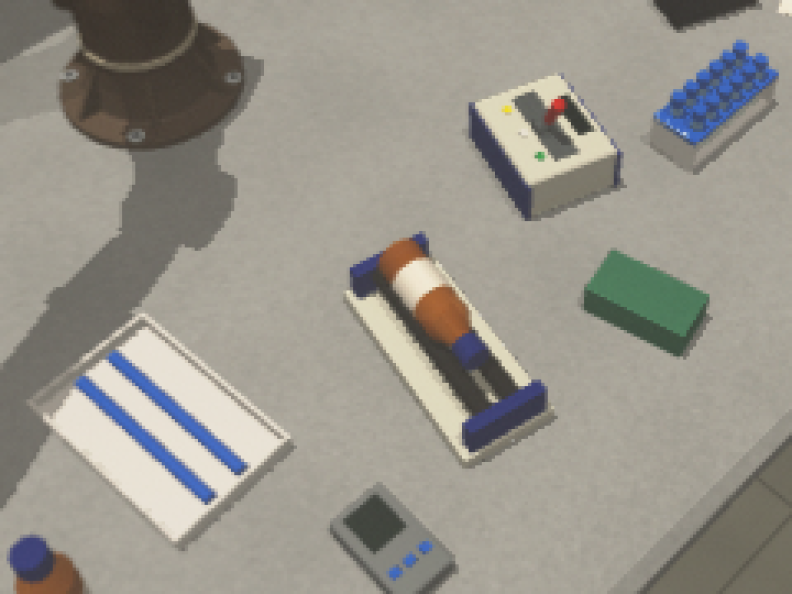

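```bash
python3 - <<'E'
from h import *
s=snap('top','top1'); im=s['image']; hsv=cv2.cvtColor(im,cv2.COLOR_RGB2HSV)
def comps(m,x0,y0,x1,y1,mn=3):
    mm=np.zeros(m.shape,np.uint8); mm[y0:y1,x0:x1]=m[y0:y1,x0:x1]
    cs,_=cv2.findContours(mm,0,cv2.CHAIN_APPROX_NONE)
    n,l,st,c=cv2.connectedComponentsWithStats(mm)
    return [(st[i,4],c[i],l==i) for i in range(1,n) if st[i,4]>=mn]
H,S,V=[hsv[:,:,i].astype(int) for i in range(3)]
red=((H<8)|(H>172))&(S>130)&(V>80); grn=(H>40)&(H<85)&(S>60)&(V>70); yel=(H>20)&(H<38)&(S>90)&(V>100)
P={}
for nm,m in [('red',red),('grn',grn),('yel',yel)]:
    for a,c,_ in comps(m,262,195,305,250): print(nm,a,c,onz(s,*c,.07),onz(s,*c,.125)); P[nm]=c
g=onz(s,*P['grn'],.07);y=onz(s,*P['yel'],.07);print('ctrl yaw',np.arctan2(*(g-y)[[1,0]]), 'mid dots',(g+y)/2,np.linalg.norm(g-y))
# controller top
cr=(H<40)&(S<60)&(V>140)
for nm,m,box,z in [('ctrltop',cr,(258,192,308,252),.07),('rollerbase',cr,(325,150,375,230),.022),('tray',cr,(393,190,448,265),.022)]:
    for a,c,mk in comps(m,*box,mn=100):
        pts=cv2.findContours(mk.astype(np.uint8),0,1)[0][0].reshape(-1,2)
        w=np.array([onz(s,*p,z)[:2] for p in pts],np.float32); r=cv2.minAreaRect(w); print(nm,a,c,r)
blue=(H>105)&(H<130)&(S>120)&(V>70)
for a,c,mk in comps(blue,400,190,440,260,10):
    ys,xs=np.where(mk); w=np.array([onz(s,x,yy,.016)[:2] for x,yy in zip(xs,ys)]); m=w.mean(0); d=np.linalg.svd(w-m)[2][0]; t=(w-m)@d
    print('rail',a,c,m,np.arctan2(d[1],d[0]),t.min(),t.max(),(m+d*(t.min()+t.max())/2))
for a,c,mk in comps(blue,325,150,375,230,5): print('blue',a,c,onz(s,*c,.066),onz(s,*c,.1))
am=(H>3)&(H<20)&(S>110)&(V>60)
for a,c,mk in comps(am,325,150,375,230,5): print('amber',a,c,onz(s,*c,.1))
E
```

```text
red 17 [282.76470588 215.23529412] [0.50208511 0.27569014 0.07      ] [0.49773811 0.27036932 0.125     ]
yel 6 [285.  234.5] [0.42210146 0.26532359 0.07      ] [0.42049156 0.26035752 0.125     ]Traceback (most recent call last):
  File "<stdin>", line 13, in <module>
KeyError: 'grn'
```

```bash
cat > m.py <<'E'
from h import *
s=snap('top','top2'); im=s['image']; hsv=cv2.cvtColor(im,cv2.COLOR_RGB2HSV)
def comps(m,x0,y0,x1,y1,mn=3):
    mm=np.zeros(m.shape,np.uint8); mm[y0:y1,x0:x1]=m[y0:y1,x0:x1]
    n,l,st,c=cv2.connectedComponentsWithStats(mm)
    return [(st[i,4],c[i],l==i) for i in range(1,n) if st[i,4]>=mn]
H,S,V=[hsv[:,:,i].astype(int) for i in range(3)]
red=((H<8)|(H>172))&(S>130)&(V>80); grn=(H>40)&(H<85)&(S>45)&(V>50); yel=(H>20)&(H<38)&(S>90)&(V>100)
P={}
for nm,m in [('red',red),('grn',grn),('yel',yel)]:
    for a,c,_ in comps(m,262,195,305,250): print(nm,a,c,onz(s,*c,.07),onz(s,*c,.125)); P[nm]=c
g=onz(s,*P['grn'],.07);y=onz(s,*P['yel'],.07);print('ctrl yaw',np.arctan2(*(g-y)[[1,0]]), 'mid dots',(g+y)/2,np.linalg.norm(g-y))
cr=(H<40)&(S<60)&(V>140)
for nm,m,box,z in [('ctrltop',cr,(258,192,308,252),.07),('rollerbase',cr,(325,150,375,230),.022),('tray',cr,(393,190,448,265),.022)]:
    for a,c,mk in comps(m,*box,mn=100):
        pts=cv2.findContours(mk.astype(np.uint8),0,1)[0][0].reshape(-1,2)
        w=np.array([onz(s,*p,z)[:2] for p in pts],np.float32); r=cv2.minAreaRect(w); print(nm,a,c,r)
blue=(H>105)&(H<130)&(S>120)&(V>70)
for a,c,mk in comps(blue,400,190,440,260,10):
    ys,xs=np.where(mk); w=np.array([onz(s,x,yy,.016)[:2] for x,yy in zip(xs,ys)]); m=w.mean(0); d=np.linalg.svd(w-m)[2][0]; t=(w-m)@d
    print('rail',a,c,m,np.arctan2(d[1],d[0]),t.min(),t.max(),(m+d*(t.min()+t.max())/2))
for a,c,mk in comps(blue,325,150,375,230,5): print('blue',a,c,onz(s,*c,.066),onz(s,*c,.1))
am=(H>3)&(H<20)&(S>110)&(V>60)
for a,c,mk in comps(am,325,150,375,230,5): print('amber',a,c,onz(s,*c,.1))
E
python3 m.py
```

```text
red 17 [282.76470588 215.23529412] [0.50208511 0.27569014 0.07      ] [0.49773811 0.27036932 0.125     ]
grn 9 [292. 214.] [0.50738268 0.23726985 0.07      ] [0.50285439 0.2332638  0.125     ]
yel 6 [285.  234.5] [0.42210146 0.26532359 0.07      ] [0.42049156 0.26035752 0.125     ]
ctrl yaw -0.31780555892443246 mid dots [0.46474207 0.25129672 0.07      ] 0.08977693702631684
ctrltop 950 [282.70210526 220.14526316] ((0.4938398599624634, 0.2735339403152466), (0.12848493456840515, 0.20606271922588348), 73.00140380859375)
ctrltop 140 [268.62142857 246.71428571] ((0.3806782364845276, 0.3187505900859833), (0.05350672826170921, 0.11641812324523926), 0.2777009904384613)
rollerbase 254 [350.32677165 154.18110236] ((0.7668530941009521, -0.007737606763839722), (0.21503810584545135, 0.05841956287622452), 89.10132598876953)
rollerbase 332 [341.85843373 189.69879518] ((0.6180921792984009, 0.026353079825639725), (0.02901775762438774, 0.22841686010360718), 78.55042266845703)
rollerbase 563 [361.69804618 194.8383659 ] ((0.6055142283439636, -0.05455983430147171), (0.09702099114656448, 0.266649872064590
[... 521 characters left out ...]
 ] [ 0.72101084 -0.0060129   0.1       ]
blue 9 [358.11111111 163.44444444] [ 0.7241177  -0.04069951  0.066     ] [ 0.71675178 -0.03730409  0.1       ]
blue 8 [365.125 164.75 ] [ 0.7186304  -0.07054655  0.066     ] [ 0.71138028 -0.0665213   0.1       ]
blue 13 [356.92307692 177.07692308] [ 0.66524245 -0.03511     0.066     ] [ 0.65911892 -0.03183253  0.1       ]
blue 8 [344.125 218.375] [0.49006826 0.01983101 0.066     ] [0.48764128 0.0219491  0.1       ]
blue 12 [352.75 220.  ] [ 0.48335866 -0.01619939  0.066     ] [ 0.48107327 -0.01332098  0.1       ]
amber 125 [354.16  187.584] [ 0.61504673 -0.02002651  0.1       ]
amber 93 [349.75268817 209.92473118] [ 0.52239283 -0.0012711   0.1       ]
```

```bash
cat >> h.py <<'E'
def to(P,yaw=None):
    o=monitor.get_obs(); Rt=R.from_quat(o['orientation']).as_matrix()
    print('t',round(o['time'],2),'pos',o['position'].round(4),'x',Rt[:,0].round(3),'jaw yaw',np.arctan2(Rt[1,2],Rt[0,2]).round(3),'open',round(o['opening'],4),'F',o['ft_force'].round(1),'q',o['q'].round(2))
    print('tool cm',(100*Rt.T@(np.array(P)-o['position'])).round(2))
    if yaw is not None: # turn about tool x: tool x down -> positive turn lowers yaw
        d=-(yaw-np.arctan2(Rt[1,2],Rt[0,2])); print('turn', (d+np.pi/2)%np.pi-np.pi/2, 'or +-pi')
E
python3 -c "
from h import *
to([.48,.278,.30],-.318)
print(R.from_quat(monitor.get_obs()['orientation']).as_matrix().round(3))"
```

```text
t 0.25 pos [ 0.262  -0.5672  0.201 ] x [-0.     0.001 -1.   ] jaw yaw -1.138 open 0.0919 F [ 0.2 -0.1 -0.5] q [ 1.04  0.43  0.03  1.57 -0.01  1.13 -0.08]
tool cm [ -9.86  55.23 -67.59]
turn -0.8200696717446883 or +-pi
[[-0.     0.908  0.419]
 [ 0.001  0.419 -0.908]
 [-1.    -0.    -0.001]]
```

>>> {"name": "drive_tool", "arguments": {"moves": [[-5, 0, 0, 0, 0], [-5, 0, 0, 0, 0], [0, 3.1, -3.8, 0, 0], [0, 3.1, -3.8, 0, 0], [0, 3.1, -3.8, 0, 0], [0, 3.1, -3.8, 0, 0], [0, 3.1, -3.8, 0, 0], [0, 3.1, -3.8, 0, 0], [0, 3.1, -3.8, 0, 0], [0, 3.1, -3.8, 0, 0]]}}

```text
time: 1.25
position: [0.36, -0.1846, 0.3038]
orientation: [0.383, 0.593, -0.385, 0.594]
ft_force: [1.7, -0.8, -0.3]
opening: 0.0915
```

>>> {"name": "drive_tool", "arguments": {"moves": [[0, 3.1, -3.8, 0, 0], [0, 3.1, -3.8, 0, 0], [0, 3.1, -3.8, 0, 0], [0, 3.1, -3.8, 0, 0], [0, 3.1, -3.8, 0, 0], [0, 3.1, -3.8, 0, 0], [0, 0, 0, 0, 0]]}}

```text
time: 1.95
position: [0.4354, 0.1125, 0.3046]
orientation: [0.383, 0.592, -0.382, 0.597]
ft_force: [-0.1, -0.4, -0.1]
opening: 0.0918
```

```bash
python3 -c "
from h import *
to([.48,.278,.30],-.318)"
```

```text
t 1.95 pos [0.4354 0.1125 0.3046] x [ 0.006 -0.002 -1.   ] jaw yaw -1.143 open 0.0918 F [-0.1 -0.4 -0.1] q [ 0.18  0.12 -0.61  1.77  0.07  1.27 -1.59]
tool cm [  0.45  10.92 -13.21]
turn -0.8250906704959875 or +-pi
```

>>> {"name": "drive_tool", "arguments": {"moves": [[0, 3.1, -3.8, 0, 0], [0, 3.1, -3.8, 0, 0], [0, 3.1, -3.8, 0, 0], [0, 0, 0, -0.14, 0], [0, 0, 0, -0.14, 0], [0, 0, 0, -0.14, 0], [0, 0, 0, -0.14, 0], [0, 0, 0, -0.14, 0], [0, 0, 0, -0.14, 0], [0, 0, 0, 0, 0]]}}

```text
time: 2.95
position: [0.472, 0.2545, 0.3021]
orientation: [0.095, 0.699, -0.098, 0.702]
ft_force: [0.4, 0.6, -0.4]
opening: 0.092
```

```bash
python3 -c "
from h import *
to([.48,.278,.30],-.318); snap('wrist','w1')"
```

```text
t 2.95 pos [0.472  0.2545 0.3021] x [ 0.003 -0.005 -1.   ] jaw yaw -0.273 open 0.092 F [ 0.4  0.6 -0.4] q [ 0.04  0.34 -0.85  1.58  0.26  1.34 -1.12]
tool cm [0.2  2.48 0.13]
turn 0.044827926510588645 or +-pi
```

View pics/w1.png

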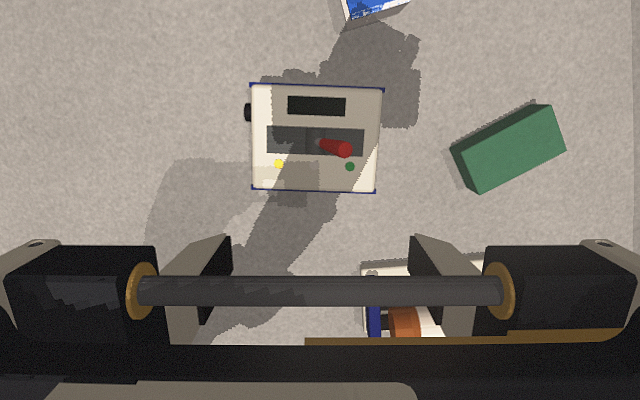

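The wrist picture shows the cream box with its top from about (250,85) to (383,192). The toggle leans right towards the green dot at (350,166), and the yellow dot is at (278,163). Now I'll take a precise fix.

```bash
python3 - <<'E'
from h import *
s=snap('wrist','w2'); im=s['image']; hsv=cv2.cvtColor(im,cv2.COLOR_RGB2HSV)
for nm,lo,hi in [('yel',(22,120,120),(36,255,255)),('grn',(50,90,60),(85,255,255))]:
    m=cv2.inRange(hsv,lo,hi); m[:,400:]=0; m[210:]=0; n,l,st,c=cv2.connectedComponentsWithStats(m)
    i=1+st[1:,4].argmax(); print(nm,st[i,4],c[i],onz(s,*c[i],.07)[:2]); 
    if nm=='yel': y=onz(s,*c[i],.07)
    else: g=onz(s,*c[i],.07)
yaw=np.arctan2(*(g-y)[[1,0]]); print('yaw',yaw,'mid',(g+y)/2)
cor=[onz(s,u,v,.07) for u,v in [(251,85),(383,91),(375,191),(252,187)]]
print('corner mean',np.mean(cor,0), [np.linalg.norm(cor[i]-cor[(i+1)%4]).round(3) for i in range(4)], np.arctan2(*(cor[1]-cor[0])[[1,0]]),np.arctan2(*(cor[2]-cor[3])[[1,0]]))
print('tip', onz(s,345,149,.14), 'grey slot centre',onz(s,315,141,.07))
O=np.append(np.mean(cor,0)[:2],.068)
for a in (.44,):
    print(proj(s,O+.08*np.array([np.sin(a)*np.cos(yaw),np.sin(a)*np.sin(yaw),np.cos(a)])))
E
```

```text
yel 66 [278.27272727 163.60606061] [0.42257133 0.2659855 ]
grn 59 [349.52542373 165.93220339] [0.50842401 0.23826418]
yaw -0.31232605883306397 mid [0.46549767 0.25212484 0.07      ]
corner mean [0.47570001 0.28096647 0.07      ] [np.float64(0.157), np.float64(0.124), np.float64(0.159), np.float64(0.125)] -0.3214006828748856 -0.31326451518414056
tip [0.50568474 0.27200952 0.14      ] grey slot centre [0.4750934  0.28047695 0.07      ]
(np.float64(347.6704973923919), np.float64(149.80781635347705))
```

```bash
python3 -c "
from h import *
to([.4833,.2785,.118],-.315)"
```

```text
t 3.05 pos [0.4721 0.2545 0.3022] x [ 0.004 -0.005 -1.   ] jaw yaw -0.28 open 0.0918 F [-0.1 -0.4 -0.1] q [ 0.04  0.34 -0.85  1.58  0.26  1.34 -1.12]
tool cm [18.41  2.68  0.33]
turn 0.0351996487280839 or +-pi
```

>>> {"name": "drive_tool", "arguments": {"moves": [[0, 2.7, 0.3, 0.035, 0], [4, 0, 0, 0, 0], [4, 0, 0, 0, 0], [0, 0, 0, 0, 0]]}}

```text
time: 3.45
position: [0.4848, 0.2798, 0.2216]
orientation: [0.117, 0.694, -0.119, 0.7]
ft_force: [-0.6, -1.4, -0.7]
opening: 0.0914
```

```bash
python3 -c "
from h import *
to([.4833,.2785,.118],-.315); snap('wrist','w3')"
```

```text
t 3.45 pos [0.4848 0.2798 0.2216] x [ 0.008 -0.004 -1.   ] jaw yaw -0.335 open 0.0914 F [-0.6 -1.4 -0.7] q [-0.04  0.43 -0.81  1.66  0.34  1.19 -1.27]
tool cm [10.35 -0.16 -0.18]
turn -0.01996718715354806 or +-pi
```

View pics/w3.png

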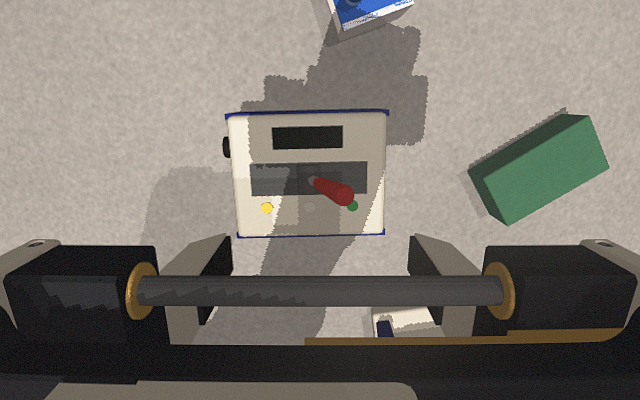

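The toggle tip at (345,195) sits inside the lane between the fingers, which runs from about x = 230 to 410 px. I'll descend.

>>> {"name": "drive_tool", "arguments": {"moves": [[3, 0, -0.1, 0, 0], [2.5, -0.1, 0, 0, 0], [2.5, 0, 0, 0, 0], [2, 0, 0, 0, 0], [0.3, 0, 0, 0, 0]]}}

```text
time: 4.0
position: [0.492, 0.2841, 0.1306]
orientation: [0.125, 0.688, -0.119, 0.704]
ft_force: [0.0, -1.2, -0.7]
opening: 0.0916
```

```bash
python3 -c "
from h import *
to([.4757,.281,.118],-.315); snap('wrist','w4')"
```

```text
t 4.0 pos [0.492  0.2841 0.1306] x [ 0.024  0.005 -1.   ] jaw yaw -0.347 open 0.0916 F [ 0.  -1.2 -0.7] q [-0.09  0.51 -0.76  1.78  0.43  1.   -1.36]
tool cm [ 1.22 -0.86 -1.46]
turn -0.03189952591640988 or +-pi
```

View pics/w4.png

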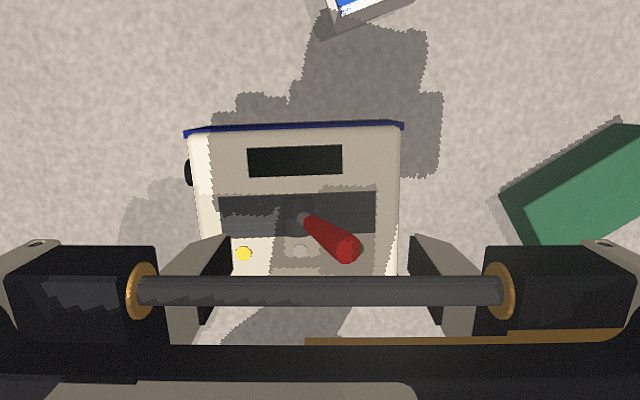

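>>> {"name": "drive_tool", "arguments": {"moves": [[0.6, -0.5, -0.4, 0, 0], [0.6, -0.3, -0.4, 0, 0], [0, 0, 0, 0, 0]]}}

```text
time: 4.35
position: [0.4838, 0.2811, 0.1229]
orientation: [0.127, 0.686, -0.118, 0.706]
ft_force: [-0.2, 0.5, 0.6]
opening: 0.092
```

```bash
python3 -c "
from h import *
to([.4757,.281,.118],-.315)"
```

```text
t 4.35 pos [0.4838 0.2811 0.1229] x [ 0.03   0.008 -1.   ] jaw yaw -0.349 open 0.092 F [-0.2  0.5  0.6] q [-0.08  0.51 -0.76  1.81  0.44  0.96 -1.38]
tool cm [ 0.46 -0.3  -0.77]
turn -0.03402730863319903 or +-pi
```

>>> {"name": "drive_tool", "arguments": {"moves": [[0, 0, 0, 0, 190], [0, 0, 0, 0, 190], [0, 0, 0, 0, 190], [0, 0, 0, 0, 190], [0, 0, 0, 0, 190], [0, 0, 0, 0, 190], [0, -0.3, -0.4, 0, 190], [0, 0, -0.3, 0, 190], [0, 0, 0, 0, 190]]}}

```text
time: 5.25
position: [0.4762, 0.2813, 0.1243]
orientation: [0.128, 0.686, -0.118, 0.707]
ft_force: [-0.3, 0.6, 0.3]
opening: 0.0257
```

```bash
python3 -c "
from h import *
to([.4757,.281,.118],-.315); snap('wrist','w5')"
```

```text
t 5.25 pos [0.4762 0.2813 0.1243] x [ 0.032  0.009 -0.999] jaw yaw -0.35 open 0.0257 F [-0.3  0.6  0.3] q [-0.08  0.49 -0.76  1.83  0.43  0.96 -1.39]
tool cm [ 0.62 -0.06 -0.06]
turn -0.03454587339005988 or +-pi
```

View pics/w5.png

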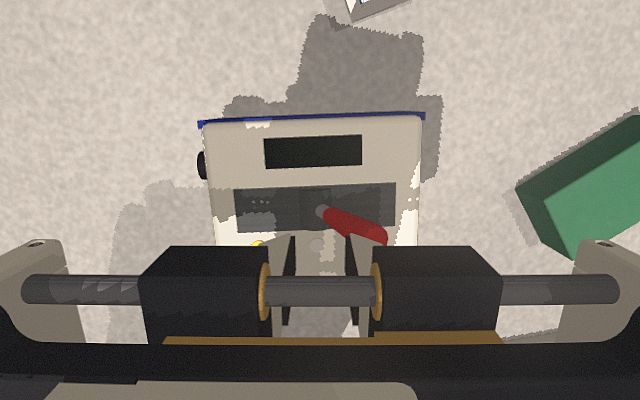

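```bash
python3 - <<'E'
from h import *
s=snap('wrist','w6'); o=monitor.get_obs(); Rt=R.from_quat(o['orientation']).as_matrix(); p=o['position']
print('Tcp',proj(s,p),'tip end',proj(s,p+.011*Rt[:,0]), 'grasp',proj(s,p-.008*Rt[:,0]))
for dy in (-.0095,.0095): print(proj(s,p+.011*Rt[:,0]+dy*Rt[:,1]+.0128*Rt[:,2]))
O=np.array([.4757,.281,.068]);yaw=-.315
for a in (0,.44):
  for r in (.0,.022,.051,.08): print(a,r,proj(s,O+r*np.array([np.sin(a)*np.cos(yaw),np.sin(a)*np.sin(yaw),np.cos(a)])))
cor=[(203,122),(424,115)]
print([onz(s,*c,.07) for c in cor])
E
```

```text
Tcp (np.float64(319.5349311782176), np.float64(232.6891732365852)) tip end (np.float64(319.528350360557), np.float64(225.96283009067602)) grasp (np.float64(319.54017995930803), np.float64(238.04703322358125))
(np.float64(339.6970399210257), np.float64(239.951427635526))
(np.float64(340.2346276734054), np.float64(211.5892200930714))
0 0.0 (np.float64(316.35019843893247), np.float64(206.19290750290676))
0 0.022 (np.float64(316.92960906373463), np.float64(215.31769349608382))
0 0.051 (np.float64(317.878058767521), np.float64(230.24769909976467))
0 0.08 (np.float64(319.12836153330153), np.float64(249.91687423595485))
0.44 0.0 (np.float64(316.35019843893247), np.float64(206.19290750290676))
0.44 0.022 (np.float64(330.23508915183885), np.float64(213.8194415444323))
0.44 0.051 (np.float64(352.39439449816814), np.float64(225.98776355703984))
0.44 0.08 (np.float64(380.5525994392145), np.float64(241.44474932736205))
[array([0.42278339, 0.36704712, 0.07      ]), array([0.5705522 , 0.31811753, 0.07      ])]
```

```bash
python3 - <<'E'
from h import *
s=snap('scene','s3'); t=snap('top','t3')
a=s['image'][120:250,260:420,::-1]; b=t['image'][180:270,240:340,::-1]; w=cv2.imread('pics/w6.png')[180:360,220:420]
cv2.imwrite('pics/c3.png',cv2.resize(a,None,fx=4.5,fy=4.5,interpolation=3))
cv2.imwrite('pics/c3w.png',cv2.resize(w,None,fx=3,fy=3,interpolation=3))
o=monitor.get_obs(); Rt=R.from_quat(o['orientation']).as_matrix(); p=o['position']
print('scene TCP in crop',[((np.array(proj(s,q))-[260,120])*4.5).round() for q in (p,p+.011*Rt[:,0])])
E
```

```text
scene TCP in crop [array([295., 218.]), array([295., 227.])]
```

View pics/c3.png

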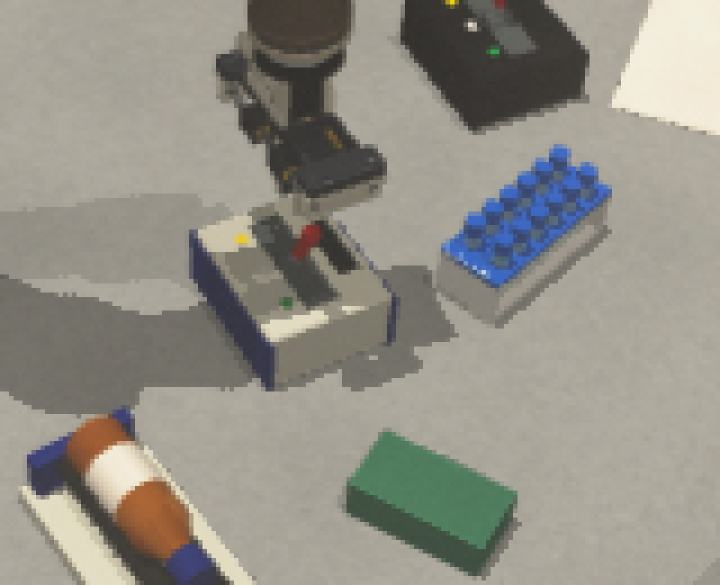

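View pics/c3w.png

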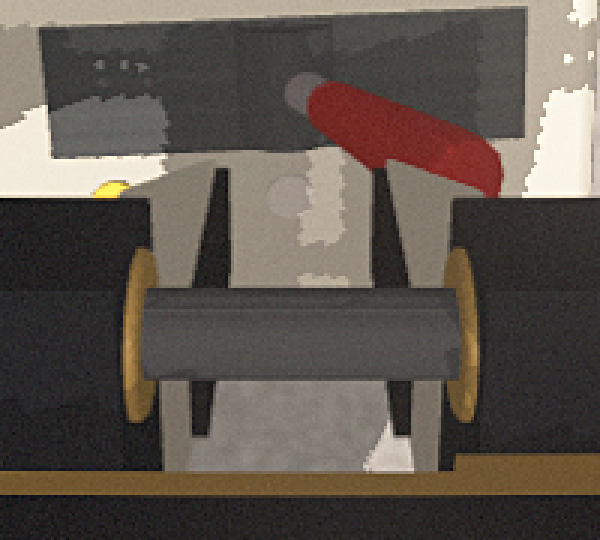

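```bash
python3 - <<'E'
from h import *
s=snap('scene','s4'); o=monitor.get_obs(); Rt=R.from_quat(o['orientation']).as_matrix(); p=o['position']
a=np.ascontiguousarray(s['image'][145:205,290:360,::-1]); a=cv2.resize(a,None,fx=10,fy=10,interpolation=0)
for dy in (-.0095,.0095):
  for sz in (-1,1):
    for dx in (.011,-.039):
      u=np.array(proj(s,p+dx*Rt[:,0]+dy*Rt[:,1]+sz*.0128*Rt[:,2])); c=((u-[290,145]+.5)*10).astype(int)
      cv2.circle(a,tuple(map(int,c)),4,(0,255,0) if dx>0 else (255,0,255),-1); 
cv2.imwrite('pics/c4.png',a)
T=cams.snapshot('wrist')['tool_from_camera']; print(np.round(T,4))
E
```

```text
[[-1.500e-03  2.822e-01 -9.593e-01 -1.843e-01]
 [ 2.000e-04  9.593e-01  2.822e-01  7.600e-02]
 [ 1.000e+00  3.000e-04 -1.500e-03  2.000e-04]
 [ 0.000e+00  0.000e+00  0.000e+00  1.000e+00]]
```

View pics/c4.png

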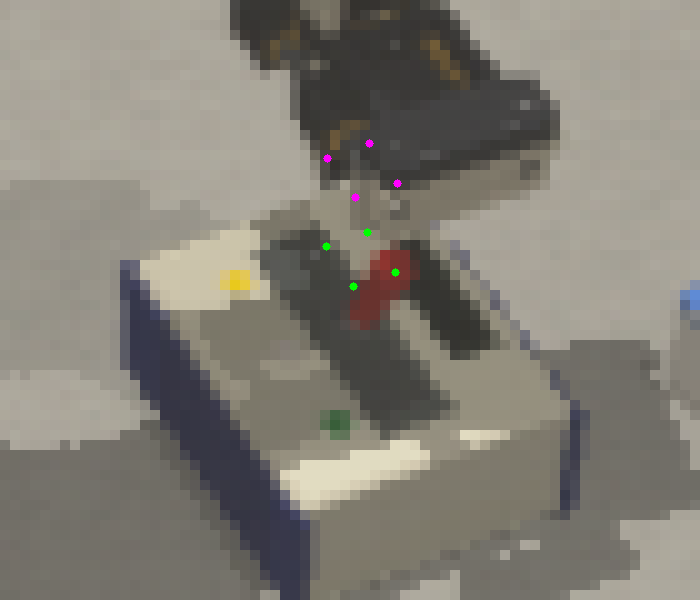

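The fingers closed without touching the toggle. In both the wrist and scene views, the visible fingertips end about 25–30 mm behind the stated tip, so the fingers passed over the handle. I'll open, offset, go lower in small steps and check.

>>> {"name": "drive_tool", "arguments": {"moves": [[-1, 0, 0, 0, 190], [0, 0, 0.8, -0.03, 0], [0, 0, 0, 0, 0], [0, 0, 0, 0, 0], [0, 0, 0, 0, 0], [0, 0, 0, 0, 0]]}}

```text
time: 6.15
position: [0.4839, 0.279, 0.137]
orientation: [0.118, 0.687, -0.107, 0.709]
ft_force: [-0.7, 0.1, -0.0]
opening: 0.0589
```

```bash
python3 -c "
from h import *
to([.483,.2785,.1],-.315); s=snap('scene','s5')
cv2.imwrite('pics/c5.png',cv2.resize(s['image'][130:210,280:370,::-1],None,fx=8,fy=7,interpolation=0))"
```

```text
t 6.15 pos [0.4839 0.279  0.137 ] x [ 0.033  0.01  -0.999] jaw yaw -0.321 open 0.0589 F [-0.7  0.1 -0. ] q [-0.07  0.49 -0.78  1.8   0.43  0.99 -1.34]
tool cm [ 3.7  -0.16 -0.17]
turn -0.00588533526233137 or +-pi
```

View pics/c5.png

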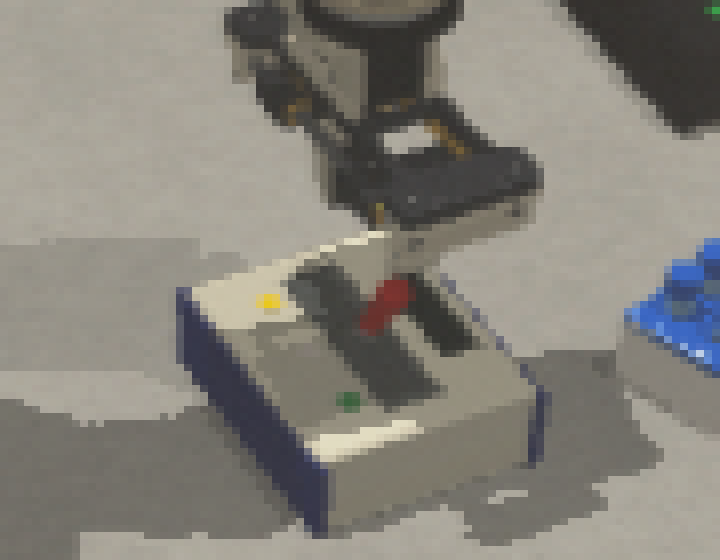

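>>> {"name": "drive_tool", "arguments": {"moves": [[0, 0, 0, 0, 0], [0, 0, 0, 0, 0], [0, 0, 0, 0, 0], [0, 0, 0, 0, 0], [0.8, -0.1, -0.1, 0, 0], [0.8, -0.1, -0.1, 0, 0], [0.8, -0.1, 0, 0, 0], [0.8, -0.1, 0, 0, 0], [0, 0, 0, 0, 0]]}}

```text
time: 7.1
position: [0.4806, 0.2755, 0.1011]
orientation: [0.118, 0.688, -0.108, 0.708]
ft_force: [-0.9, -0.1, -0.3]
opening: 0.0914
```

```bash
python3 -c "
from h import *
to([.483,.2785,.1],-.315); s=snap('scene','s6'); snap('wrist','w7')
cv2.imwrite('pics/c6.png',cv2.resize(s['image'][130:210,280:370,::-1],None,fx=8,fy=7,interpolation=0))"
```

```text
t 7.1 pos [0.4806 0.2755 0.1011] x [ 0.031  0.009 -0.999] jaw yaw -0.321 open 0.0914 F [-0.9 -0.1 -0.3] q [-0.08  0.52 -0.75  1.85  0.47  0.91 -1.37]
tool cm [0.12 0.36 0.13]
turn -0.0056715709987931184 or +-pi
```

View pics/c6.png

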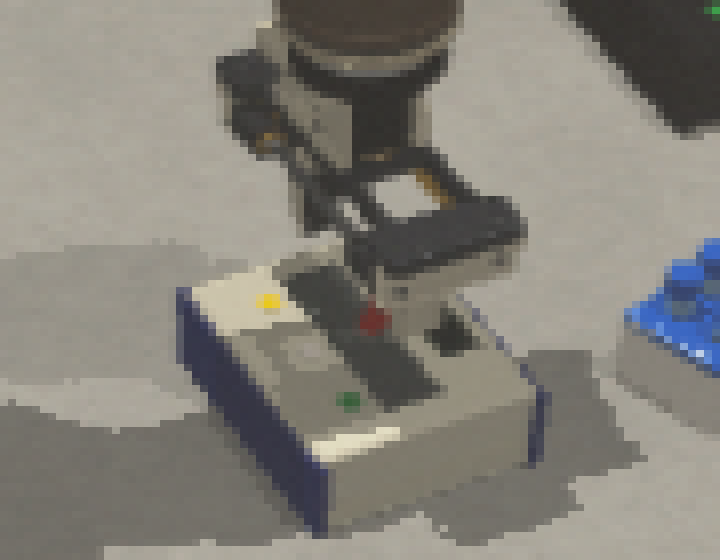

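View pics/w7.png

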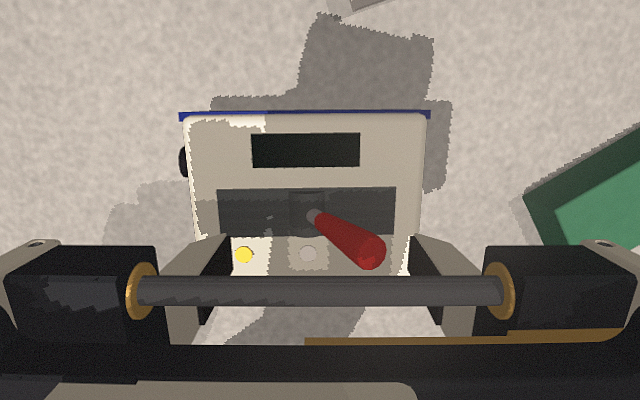

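>>> {"name": "drive_tool", "arguments": {"moves": [[0.1, 0.4, 0.1, 0, 0], [0, 0, 0, 0, 190], [0, 0, 0, 0, 190], [0, 0, 0, 0, 190], [0, 0, 0, 0, 190], [0, 0, 0, 0, 190], [0, 0, 0, 0, 190], [0, 0, 0, 0, 190]]}}

```text
time: 8.0
position: [0.4901, 0.2793, 0.1043]
orientation: [0.12, 0.683, -0.107, 0.712]
ft_force: [6.9, -3.3, 2.1]
opening: 0.0404
```

```bash
python3 -c "
from h import *
to([.4757,.281,.1],-.315); snap('wrist','w8')"
```

```text
t 8.0 pos [0.4901 0.2793 0.1043] x [ 0.043  0.011 -0.999] jaw yaw -0.324 open 0.0404 F [ 6.9 -3.3  2.1] q [-0.09  0.53 -0.75  1.84  0.47  0.92 -1.37]
tool cm [ 0.37 -0.31 -1.43]
turn -0.008973147184550445 or +-pi
```

View pics/w8.png

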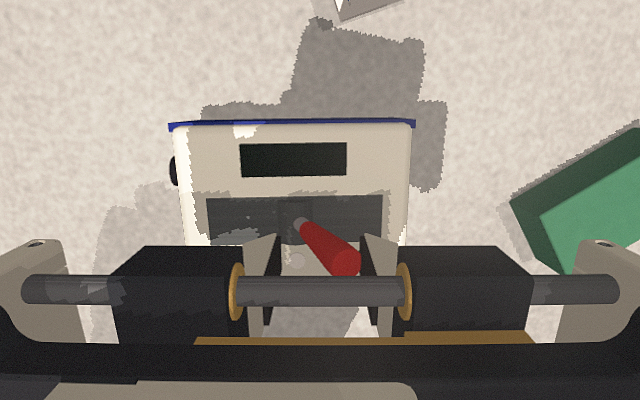

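>>> {"name": "drive_tool", "arguments": {"moves": [[0, 0, -0.5, 0, 190], [0, 0, -0.5, 0, 190], [0, 0, -0.5, 0, 190], [0, 0, 0, 0, 190]]}}

```text
time: 8.45
position: [0.4781, 0.2836, 0.105]
orientation: [0.122, 0.682, -0.108, 0.713]
ft_force: [-0.8, -0.7, 0.1]
opening: 0.0234
```

```bash
python3 -c "
from h import *
to([.4757,.281,.1],-.315); snap('wrist','w9')"
```

```text
t 8.45 pos [0.4781 0.2836 0.105 ] x [ 0.047  0.012 -0.999] jaw yaw -0.327 open 0.0234 F [-0.8 -0.7  0.1] q [-0.1   0.51 -0.75  1.86  0.47  0.91 -1.4 ]
tool cm [ 0.49 -0.34 -0.16]
turn -0.011996233323662953 or +-pi
```

View pics/w9.png

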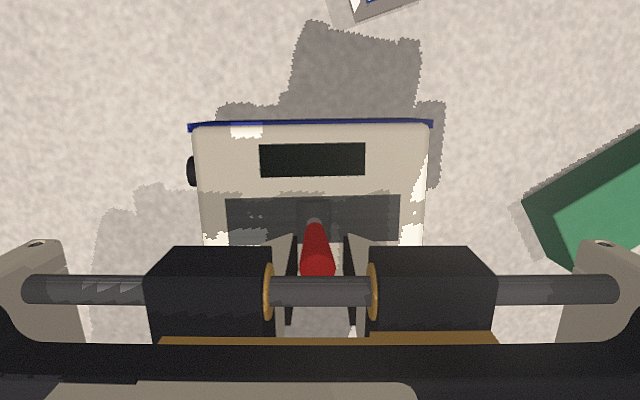

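The toggle now stands upright at (318,255) and is free between the fingers, with no contact force. I'll open a little, retreat upward and verify.

>>> {"name": "drive_tool", "arguments": {"moves": [[0, 0, 0, 0, 140], [0, 0, 0, 0, 140], [0, 0, 0, 0, 140], [-2, 0, 0, 0, 140], [-3, 0, 0, 0, 140], [-4, 0, 0, 0, 100], [-5, 0, 0, 0, 0], [-5, 0, 0, 0, 0], [0, 0, 0, 0, 0]]}}

```text
time: 9.4
position: [0.4674, 0.2806, 0.2993]
orientation: [0.12, 0.684, -0.108, 0.711]
ft_force: [0.7, 0.1, -1.7]
opening: 0.0686
```

```bash
python3 -c "
from h import *
to([.555,-.01,.28],-.175+np.pi/2); snap('wrist','w10')
s=snap('scene','s10')
cv2.imwrite('pics/c10.png',cv2.resize(s['image'][130:280,250:400,::-1],None,fx=5,fy=4,interpolation=0))"
```

```text
t 9.4 pos [0.4674 0.2806 0.2993] x [ 0.04   0.01  -0.999] jaw yaw -0.325 open 0.0686 F [ 0.7  0.1 -1.7] q [-0.01  0.33 -0.85  1.6   0.28  1.3  -1.22]
tool cm [  1.99 -24.8   17.5 ]
turn 1.4209113258965957 or +-pi
```

View pics/w10.png

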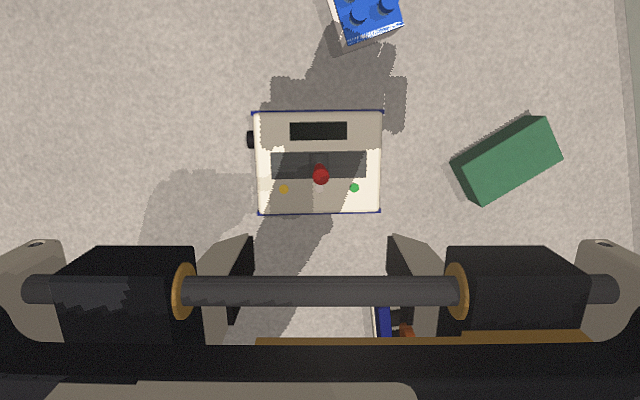

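View pics/c10.png

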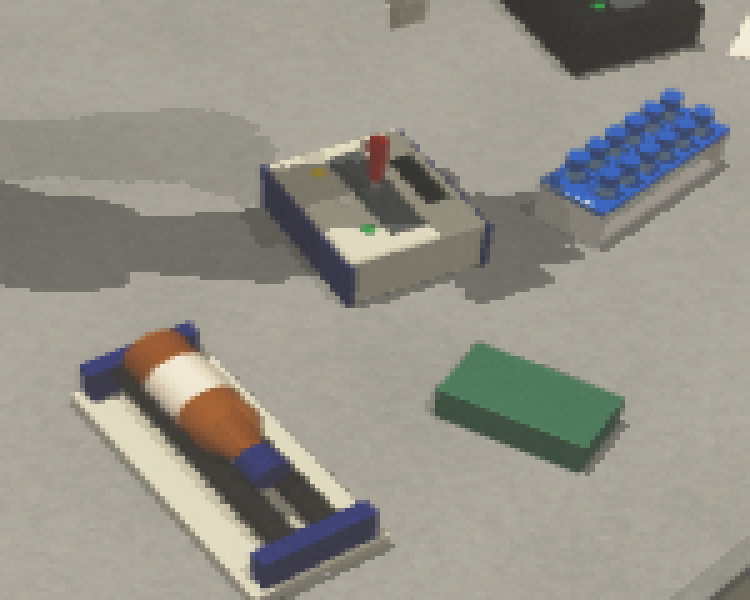

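Both views show the toggle upright (wrist (320,176), scene crop (378,155)), and the bottle still lies on the rollers. Now to the bottle.

>>> {"name": "drive_tool", "arguments": {"moves": [[0, -4, 2.8, 0, 0], [0, -4, 2.8, 0, 0], [0, -4, 2.8, 0, 0], [0, -4, 2.8, 0, 0], [0, -4, 2.8, 0, 0], [0, -4, 2.8, 0, 0], [0, 0, 0, 0.14, 0], [0, 0, 0, 0.14, 0], [0, 0, 0, 0.14, 0], [0, 0, 0, 0.14, 0]]}}

```text
time: 10.5
position: [0.5435, -0.0178, 0.2756]
orientation: [0.31, 0.635, -0.306, 0.638]
ft_force: [-0.5, 0.4, -0.1]
opening: 0.0923
```

>>> {"name": "drive_tool", "arguments": {"moves": [[0, 0, 0, 0.14, 0], [0, 0, 0, 0.14, 0], [0, 0, 0, 0.14, 0], [0, 0, 0, 0.14, 0], [0, 0, 0, 0.14, 0], [0, 0, 0, 0.14, 0], [0, 0, 0, 0, 0]]}}

```text
time: 11.2
position: [0.5363, -0.0209, 0.261]
orientation: [-0.545, -0.449, 0.555, -0.44]
ft_force: [0.5, 0.3, 0.7]
opening: 0.092
```

```bash
python3 -c "
from h import *
to([.569,-.016,.28],-.175+np.pi/2); snap('wrist','w11')"
```

```text
t 11.2 pos [ 0.5363 -0.0209  0.261 ] x [-0.019  0.002 -1.   ] jaw yaw -1.782 open 0.092 F [0.5 0.3 0.7] q [ 0.3   0.3  -0.47  1.65  0.14  1.24 -1.98]
tool cm [-1.96  3.06 -1.16]
turn -0.036453862269567594 or +-pi
```

View pics/w11.png

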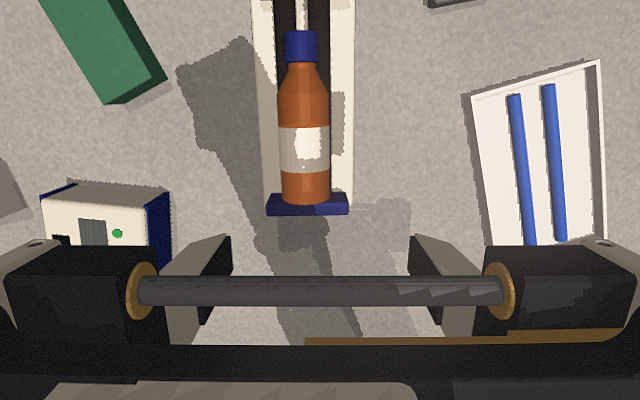

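```bash
python3 - <<'E'
from h import *
s=snap('wrist','w12'); hsv=cv2.cvtColor(s['image'],cv2.COLOR_RGB2HSV)
am=cv2.inRange(hsv,(4,110,60),(18,255,255)); 
C=[]
for v in range(75,200,5):
    xs=np.where(am[v,240:370])[0]
    if len(xs)>45: C.append(onz(s,240+(xs.min()+xs.max())/2,v,.087)); print(v,240+xs.min(),240+xs.max(),end='; ')
C=np.array(C)[:,:2]; m=C.mean(0); d=np.linalg.svd(C-m)[2][0]; d*=np.sign(d[0]); print('\naxis yaw',np.arctan2(d[1],d[0]),m)
cap=cv2.inRange(hsv,(105,110,40),(130,255,255)); ys,xs=np.where(cap[20:65,270:330]); 
cc=onz(s,270+xs.mean(),20+ys.mean(),.09); print('cap mid',cc)
b=onz(s,305,204,.08); c=onz(s,300,30,.095); print('base end',b,'cap end',c,np.linalg.norm((b-c)[:2]))
rl=cv2.inRange(hsv,(105,120,60),(130,255,255)); rl[:,:490]=0; rl[:80]=0; rl[243:]=0; rl[:,590:]=0
n,l,st,ce=cv2.connectedComponentsWithStats(rl)
for i in range(1,n):
    if st[i,4]>200:
        ys,xs=np.where(l==i); w=np.array([onz(s,x,y,.014)[:2] for x,y in zip(xs,ys)]); mm=w.mean(0); dd=np.linalg.svd(w-mm,full_matrices=False)[2][0]; dd*=np.sign(dd[0]); t=(w-mm)@dd
        print('rail',st[i],mm,np.arctan2(dd[1],dd[0]),'far end',mm+dd*t.max(), 'point 110 back',mm+dd*(t.max()-.11))
E
```

```text
90 279 327; 95 277 328; 100 278 328; 105 278 328; 110 278 328; 115 278 329; 120 278 329; 125 279 328; 175 281 329; 180 281 329; 185 282 329; 190 282 329; 195 282 329; 
axis yaw -0.19220672758621968 [ 0.57267895 -0.01204737]
cap mid [ 0.66224542 -0.02919672  0.09      ]
base end [0.4987349  0.00364369 0.08      ] cap end [ 0.67512314 -0.03137284  0.095     ] 0.17983038825206796
rail [ 544   85   23  158 1533] [ 0.46215401 -0.32872705] 0.07414398028717525 far end [ 0.56690263 -0.32094631] point 110 back [ 0.45720484 -0.32909468]
rail [ 508   95   28  148 1357] [ 0.46486966 -0.28422303] 0.07543043394415973 far end [ 0.56379806 -0.27674664] point 110 back [ 0.45411085 -0.28503612]
```

```bash
python3 -c "
from h import *
to([.567,-.011,.12],-.19+np.pi/2)"
```

```text
t 11.3 pos [ 0.5364 -0.0208  0.2613] x [-0.018  0.002 -1.   ] jaw yaw -1.776 open 0.0919 F [ 0.2  0.  -1. ] q [ 0.3   0.3  -0.47  1.65  0.14  1.24 -1.97]
tool cm [14.08  3.05 -1.6 ]
turn -0.014857650093835773 or +-pi
```

>>> {"name": "drive_tool", "arguments": {"moves": [[0, 3.0, -1.6, -0.015, 0], [3, 0, 0, 0, 0], [3, 0, 0, 0, 0], [3, 0, 0, 0, 0], [2, 0, 0, 0, 0], [0, 0, 0, 0, 0]]}}

```text
time: 11.9
position: [0.5677, -0.0111, 0.1449]
orientation: [-0.535, -0.462, 0.544, -0.452]
ft_force: [-1.2, 0.8, -0.5]
opening: 0.0919
```

```bash
python3 -c "
from h import *
to([.567,-.011,.052],-.19+np.pi/2); snap('wrist','w13')"
```

```text
t 11.9 pos [ 0.5677 -0.0111  0.1449] x [-0.02   0.003 -1.   ] jaw yaw -1.736 open 0.0919 F [-1.2  0.8 -0.5] q [ 0.26  0.45 -0.46  1.74  0.22  1.02 -2.02]
tool cm [ 9.29  0.12 -0.  ]
turn 0.025282929160035827 or +-pi
```

View pics/w13.png

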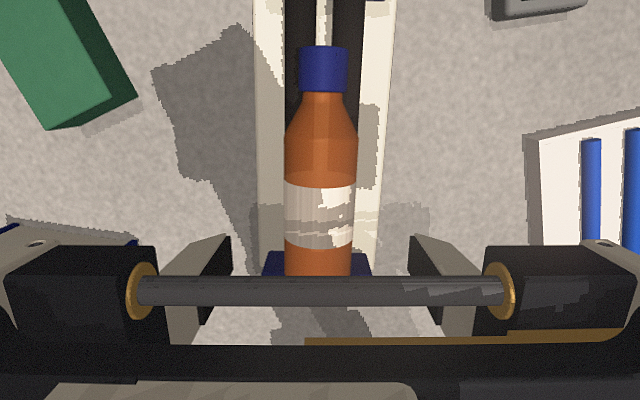

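>>> {"name": "drive_tool", "arguments": {"moves": [[2, 0, 0, 0.025, 0], [2, 0, 0, 0, 0], [1.5, 0, 0, 0, 0], [1.5, 0, 0, 0, 0], [0, 0, 0, 0, 0]]}}

```text
time: 12.45
position: [0.5724, -0.0106, 0.0811]
orientation: [-0.542, -0.455, 0.545, -0.45]
ft_force: [-0.0, -0.8, -0.8]
opening: 0.0916
```

```bash
python3 -c "
from h import *
to([.567,-.011,.052],-.19+np.pi/2); snap('wrist','w14'); s=snap('scene','s14')
cv2.imwrite('pics/c14.png',cv2.resize(s['image'][170:290,230:350,::-1],None,fx=6,fy=5,interpolation=0))"
```

```text
t 12.45 pos [ 0.5724 -0.0106  0.0811] x [-0.008  0.003 -1.   ] jaw yaw -1.753 open 0.0916 F [-0.  -0.8 -0.8] q [ 0.23  0.52 -0.43  1.8   0.27  0.88 -2.07]
tool cm [ 2.92 -0.5   0.15]
turn 0.007508811540049898 or +-pi
```

View pics/w14.png

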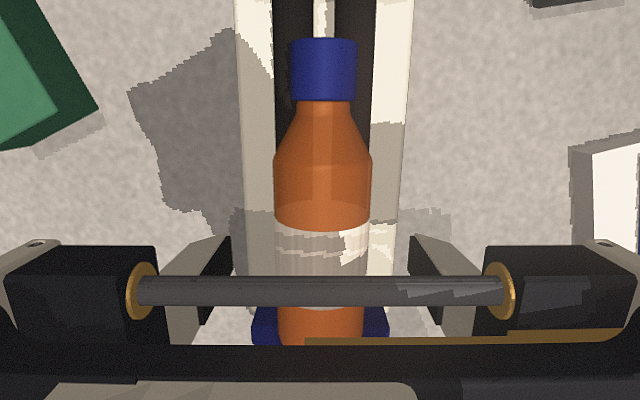

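View pics/c14.png

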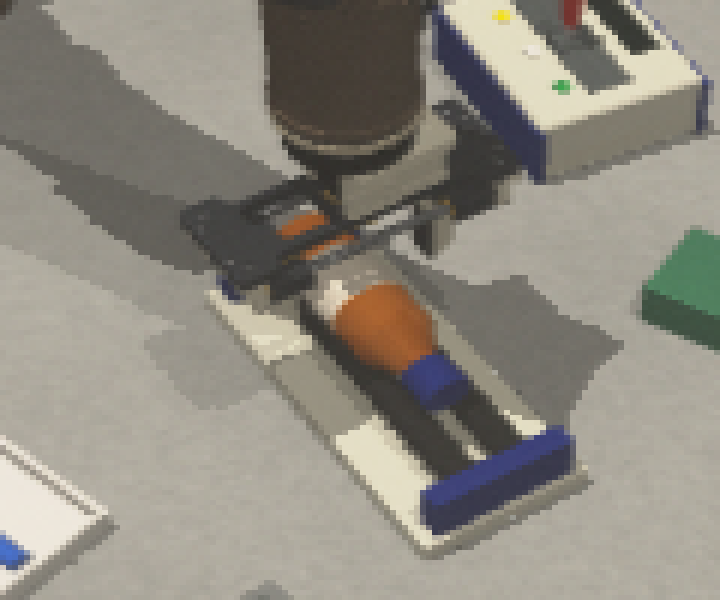

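>>> {"name": "drive_tool", "arguments": {"moves": [[1, -0.4, 0.1, 0, 0], [1, -0.1, 0, 0, 0], [0, 0, 0, 0, 0]]}}

```text
time: 12.85
position: [0.5701, -0.0102, 0.0644]
orientation: [0.544, 0.454, -0.543, 0.451]
ft_force: [0.0, 0.0, 0.1]
opening: 0.0915
```

>>> {"name": "drive_tool", "arguments": {"moves": [[0.7, -0.1, 0, 0, 0], [0.5, 0, 0, 0, 0], [0, 0, 0, 0, 0]]}}

```text
time: 13.15
position: [0.5691, -0.0099, 0.0515]
orientation: [0.544, 0.454, -0.543, 0.451]
ft_force: [0.6, -0.2, -0.2]
opening: 0.0917
```

```bash
python3 -c "
from h import *
to([.567,-.011,.052],-.19+np.pi/2); snap('wrist','w15'); s=snap('scene','s15')
cv2.imwrite('pics/c15.png',cv2.resize(s['image'][190:250,250:325,::-1],None,fx=10,fy=10,interpolation=0))"
```

```text
t 13.15 pos [ 0.5691 -0.0099  0.0515] x [-0.     0.004 -1.   ] jaw yaw -1.753 open 0.0917 F [ 0.6 -0.2 -0.2] q [ 0.22  0.55 -0.42  1.85  0.29  0.8  -2.1 ]
tool cm [-0.05 -0.19  0.14]
turn 0.007942699936163145 or +-pi
```

View pics/w15.png

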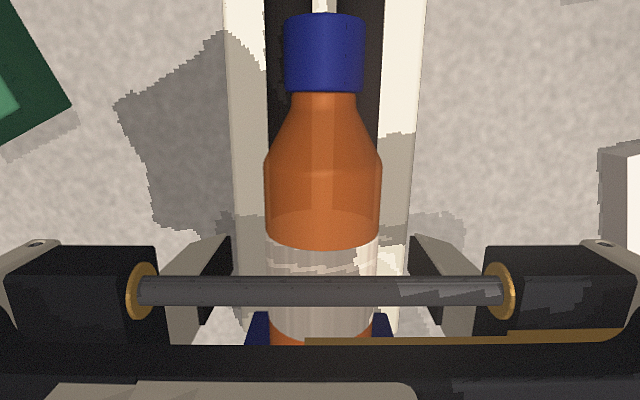

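View pics/c15.png

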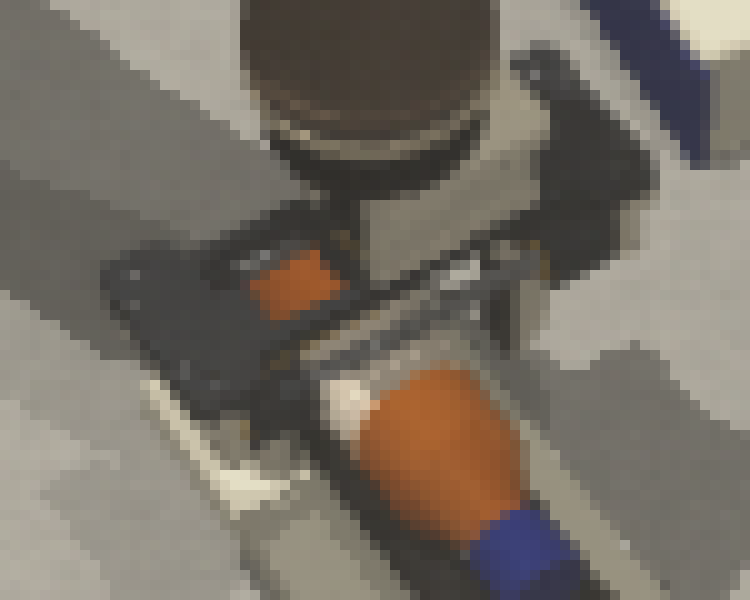

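>>> {"name": "drive_tool", "arguments": {"moves": [[0.5, -0.1, 0, 0, 0], [0.4, 0, 0, 0, 0], [0, 0, 0, 0, 0], [0, 0, 0, 0, 120], [0, 0, 0, 0, 120], [0, 0, 0, 0, 255], [0, 0, 0, 0, 255], [0, 0, 0, 0, 255]]}}

```text
time: 14.05
position: [0.569, -0.0096, 0.0429]
orientation: [0.545, 0.453, -0.542, 0.452]
ft_force: [0.2, -0.6, -0.7]
opening: 0.0566
```

>>> {"name": "drive_tool", "arguments": {"moves": [[0, 0, 0, 0, 255], [0, 0, 0, 0, 255], [0, 0, 0, 0, 255]]}}

```text
time: 14.35
position: [0.5689, -0.0104, 0.043]
orientation: [0.545, 0.453, -0.543, 0.452]
ft_force: [-0.0, 0.3, -0.5]
opening: 0.0533
```

```bash
python3 -c "
from h import *
to([.567,-.011,.15],-.19+np.pi/2); snap('wrist','w16')"
```

```text
t 14.35 pos [ 0.5689 -0.0104  0.043 ] x [ 0.001  0.003 -1.   ] jaw yaw -1.754 open 0.0533 F [-0.   0.3 -0.5] q [ 0.22  0.56 -0.41  1.85  0.3   0.79 -2.1 ]
tool cm [-10.7   -0.17   0.06]
turn 0.007055706101087189 or +-pi
```

View pics/w16.png

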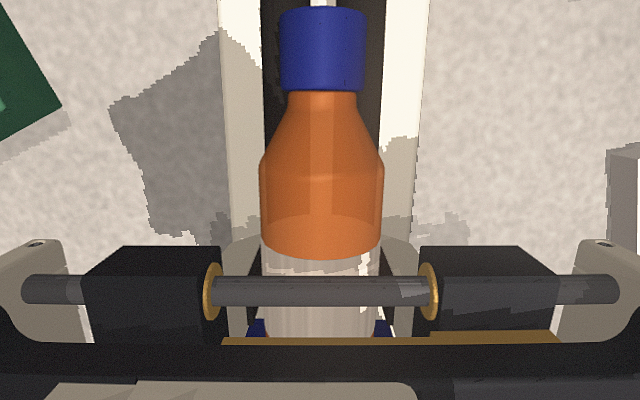

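>>> {"name": "drive_tool", "arguments": {"moves": [[-0.5, 0, 0, 0, 255], [-1, 0, 0, 0, 255], [-1.5, 0, 0, 0, 255], [-2, 0, 0, 0, 255], [-2, 0, 0, 0, 255], [-2, 0, 0, 0, 255], [-1, 0, 0, 0, 255], [0, 0, 0, 0, 255]]}}

```text
time: 15.2
position: [0.5662, -0.0092, 0.1483]
orientation: [0.543, 0.455, -0.543, 0.451]
ft_force: [-0.7, 0.8, -4.5]
opening: 0.0534
```

```bash
python3 -c "
from h import *
to([.437,-.3085,.13],.075+np.pi/2); snap('wrist','w17'); s=snap('scene','s17')
cv2.imwrite('pics/c17.png',cv2.resize(s['image'][130:290,200:380,::-1],None,fx=4,fy=3.7,interpolation=0))"
```

```text
t 15.2 pos [ 0.5662 -0.0092  0.1483] x [-0.004  0.005 -1.   ] jaw yaw -1.751 open 0.0534 F [-0.7  0.8 -4.5] q [ 0.26  0.44 -0.46  1.75  0.22  1.01 -2.03]
tool cm [ 1.74 -7.33 31.77]
turn -0.2556467091783783 or +-pi
```

View pics/w17.png

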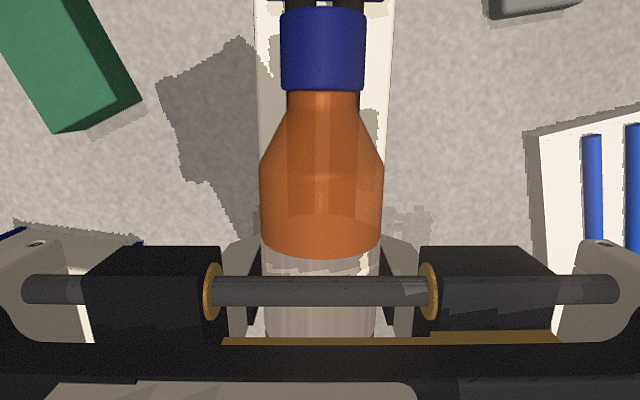

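View pics/c17.png

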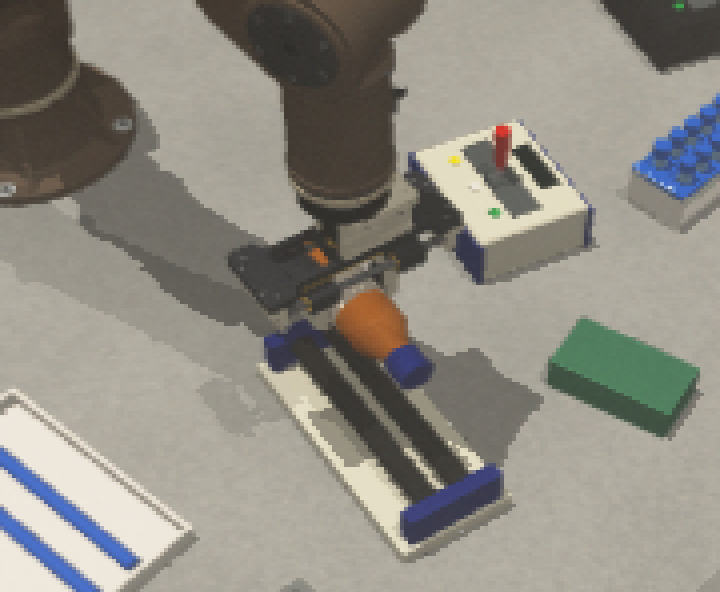

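>>> {"name": "drive_tool", "arguments": {"moves": [[0, -0.4, 2, 0, 255], [0, -0.9, 3.9, 0, 255], [0, -0.9, 3.9, 0, 255], [0, -0.9, 3.9, 0, 255], [0, -0.9, 3.9, 0, 255], [0, -0.9, 3.9, 0, 255], [0, -0.9, 3.9, 0, 255], [0, -0.5, 2, 0, 255], [0, 0, 0, -0.1, 255], [0, 0, 0, -0.1, 255]]}}

```text
time: 16.3
position: [0.4424, -0.275, 0.133]
orientation: [0.491, 0.516, -0.496, 0.497]
ft_force: [1.0, 0.9, -4.1]
opening: 0.0534
```

>>> {"name": "drive_tool", "arguments": {"moves": [[0, 0, 0, 0, 255]]}}

```text
time: 16.4
position: [0.4413, -0.2752, 0.1318]
orientation: [0.49, 0.517, -0.496, 0.497]
ft_force: [-0.4, 0.4, -3.5]
opening: 0.0533
```

```bash
python3 -c "
from h import *
to([.435,-.3085,.1],.075+np.pi/2)"
```

```text
t 16.4 pos [ 0.4413 -0.2752  0.1318] x [-0.026  0.014 -1.   ] jaw yaw -1.544 open 0.0533 F [-0.4  0.4 -3.5] q [ 0.79  0.4  -0.44  1.86  0.2   0.96 -1.29]
tool cm [ 3.15 -0.63  3.36]
turn -0.04832030489737971 or +-pi
```

>>> {"name": "drive_tool", "arguments": {"moves": [[0, -0.3, 1.7, -0.03, 255], [0, -0.3, 1.7, -0.02, 255], [1, 0, 0, 0, 255], [1, 0, 0, 0, 255], [1, 0, 0, 0, 255], [0, 0, 0, 0, 255]]}}

```text
time: 17.0
position: [0.4342, -0.3049, 0.0949]
orientation: [0.48, 0.53, -0.485, 0.504]
ft_force: [0.0, 0.4, -3.9]
opening: 0.0532
```

```bash
python3 -c "
from h import *
to([.435,-.3085,.0],.075+np.pi/2); snap('wrist','w18'); s=snap('scene','s18')
cv2.imwrite('pics/c18.png',cv2.resize(s['image'][200:320,140:290,::-1],None,fx=5,fy=5,interpolation=0))"
```

```text
t 17.0 pos [ 0.4342 -0.3049  0.0949] x [-0.031  0.02  -0.999] jaw yaw -1.502 open 0.0532 F [ 0.   0.4 -3.9] q [ 0.83  0.46 -0.43  1.87  0.23  0.9  -1.21]
tool cm [9.47 0.33 0.57]
turn -0.0058034892727709675 or +-pi
```

View pics/w18.png

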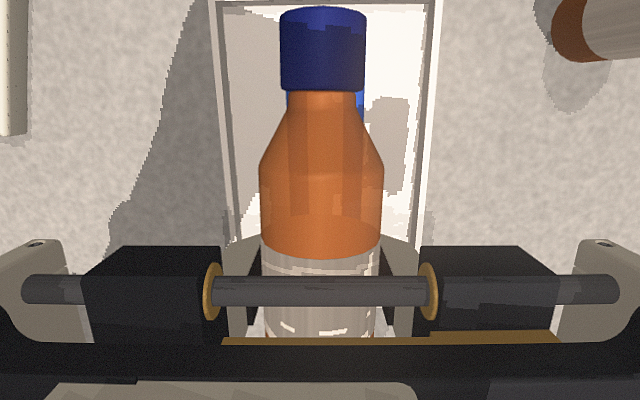

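View pics/c18.png

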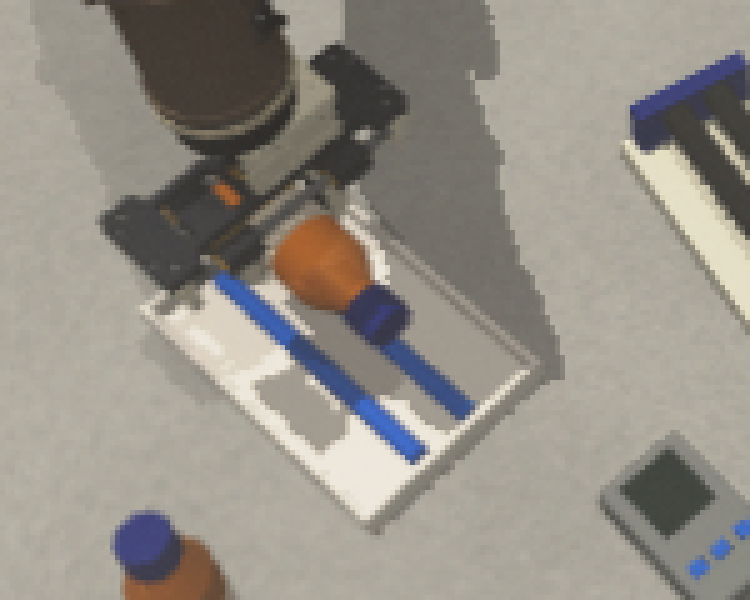

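>>> {"name": "drive_tool", "arguments": {"moves": [[0, 0.2, 0.5, 0, 255], [1.5, 0.1, 0, 0, 255], [2, 0, 0, 0, 255], [1.5, 0, 0, 0, 255], [1, 0, 0, 0, 255], [0, 0, 0, 0, 255]]}}

```text
time: 17.7
position: [0.4415, -0.3116, 0.0376]
orientation: [0.48, 0.526, -0.484, 0.508]
ft_force: [-0.8, -0.2, -4.0]
opening: 0.0531
```

```bash
python3 -c "
from h import *
to([.435,-.3085,-.005],.075+np.pi/2); snap('wrist','w19'); s=snap('scene','s19')
cv2.imwrite('pics/c19.png',cv2.resize(s['image'][200:320,140:290,::-1],None,fx=5,fy=5,interpolation=0))"
```

```text
t 17.7 pos [ 0.4415 -0.3116  0.0376] x [-0.022  0.014 -1.   ] jaw yaw -1.501 open 0.0531 F [-0.8 -0.2 -4. ] q [ 0.8   0.54 -0.4   1.9   0.29  0.78 -1.25]
tool cm [ 4.28 -0.54 -0.29]
turn -0.005219034810730605 or +-pi
```

View pics/w19.png

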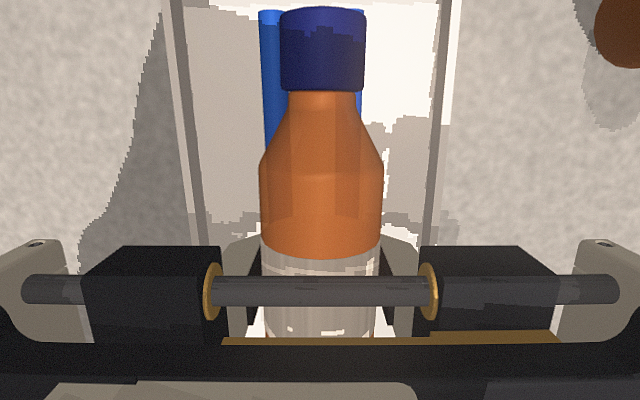

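View pics/c19.png

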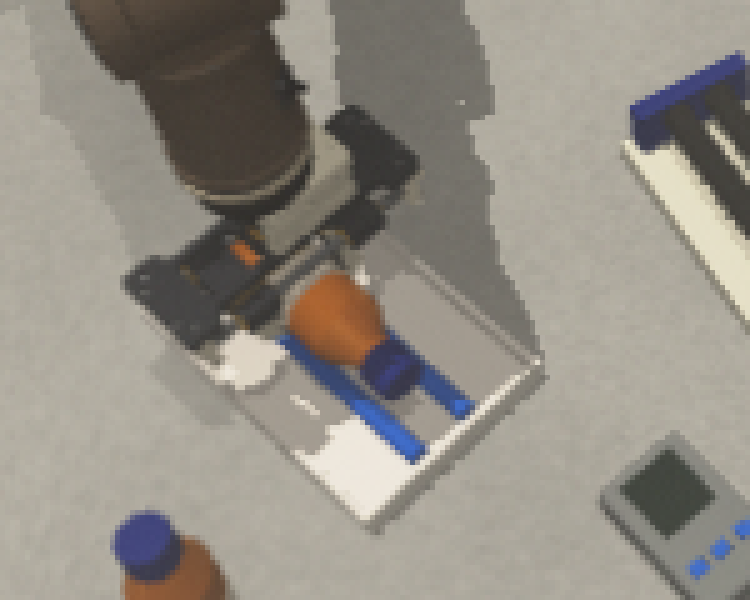

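>>> {"name": "drive_tool", "arguments": {"moves": [[1, -0.3, -0.3, 0, 255], [1, -0.2, 0, 0, 255], [0.7, 0, 0, 0, 255], [0.5, 0, 0, 0, 255], [0, 0, 0, 0, 255]]}}

```text
time: 18.3
position: [0.4371, -0.3094, 0.006]
orientation: [0.481, 0.524, -0.484, 0.51]
ft_force: [-0.1, -0.6, -3.8]
opening: 0.0531
```

```bash
python3 -c "
from h import *
to([.435,-.3085,-.005],.075+np.pi/2); s=snap('scene','s20')
cv2.imwrite('pics/c20.png',cv2.resize(s['image'][200:320,140:290,::-1],None,fx=5,fy=5,interpolation=0))"
```

```text
t 18.3 pos [ 0.4371 -0.3094  0.006 ] x [-0.018  0.011 -1.   ] jaw yaw -1.501 open 0.0531 F [-0.1 -0.6 -3.8] q [ 0.79  0.58 -0.38  1.94  0.32  0.7  -1.28]
tool cm [ 1.11 -0.18 -0.09]
turn -0.0054607172886917965 or +-pi
```

View pics/c20.png

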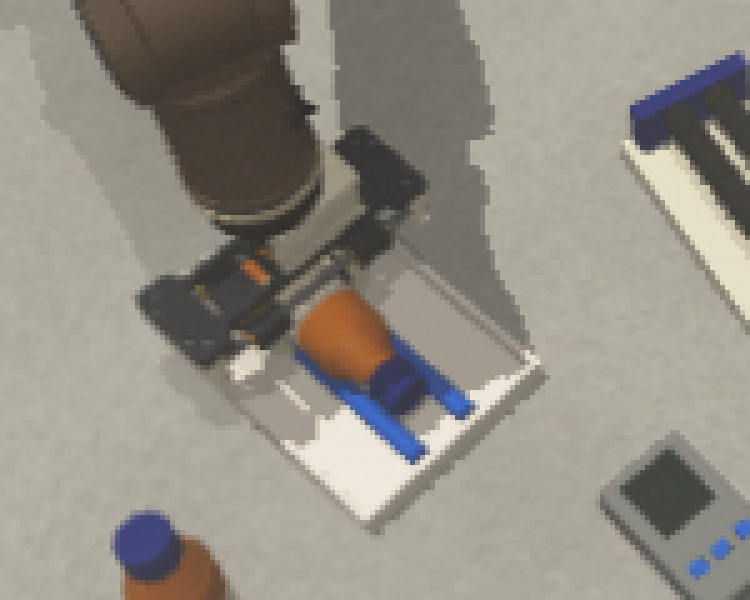

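>>> {"name": "drive_tool", "arguments": {"moves": [[0.3, 0, 0, 0, 255], [0.3, 0, 0, 0, 255], [0.2, 0, 0, 0, 255], [0, 0, 0, 0, 255]]}}

```text
time: 18.75
position: [0.4379, -0.3096, -0.0016]
orientation: [0.481, 0.524, -0.484, 0.51]
ft_force: [-1.4, 0.8, -2.5]
opening: 0.0532
```

>>> {"name": "drive_tool", "arguments": {"moves": [[0.2, 0, 0, 0, 255], [0, 0, 0, 0, 255]]}}

```text
time: 18.95
position: [0.4381, -0.3093, -0.0026]
orientation: [0.481, 0.524, -0.484, 0.511]
ft_force: [-1.4, 0.6, -0.7]
opening: 0.0529
```

>>> {"name": "drive_tool", "arguments": {"moves": [[0.2, 0, 0, 0, 255], [0, 0, 0, 0, 255]]}}

```text
time: 19.15
position: [0.4384, -0.3089, -0.003]
orientation: [0.48, 0.524, -0.483, 0.511]
ft_force: [-1.8, 1.7, -2.0]
opening: 0.0533
```

```bash
python3 -c "
from h import *
to([.435,-.3085,-.005],.075+np.pi/2)"
```

```text
t 19.15 pos [ 0.4384 -0.3089 -0.003 ] x [-0.016  0.009 -1.   ] jaw yaw -1.5 open 0.0533 F [-1.8  1.7 -2. ] q [ 0.78  0.59 -0.37  1.95  0.33  0.68 -1.29]
tool cm [ 0.21 -0.33 -0.07]
turn -0.0042286282753423166 or +-pi
```

>>> {"name": "drive_tool", "arguments": {"moves": [[0.3, 0, 0, 0, 255], [0.1, 0, 0, 0, 255], [0, 0, 0, 0, 255]]}}

```text
time: 19.45
position: [0.4387, -0.3079, -0.0049]
orientation: [0.48, 0.524, -0.483, 0.512]
ft_force: [-1.6, 0.3, -0.3]
opening: 0.0535
```

>>> {"name": "drive_tool", "arguments": {"moves": [[0.3, 0, 0, 0, 255], [0, 0, 0, 0, 255]]}}

```text
time: 19.65
position: [0.4392, -0.3069, -0.0062]
orientation: [0.48, 0.524, -0.483, 0.512]
ft_force: [-1.2, 1.1, -1.5]
opening: 0.0531
```

>>> {"name": "drive_tool", "arguments": {"moves": [[0.3, 0, 0, 0, 255], [0.1, 0, 0, 0, 255], [0, 0, 0, 0, 255]]}}

```text
time: 19.95
position: [0.4396, -0.3068, -0.0072]
orientation: [0.479, 0.523, -0.483, 0.513]
ft_force: [-1.0, 1.6, -2.4]
opening: 0.0527
```

>>> {"name": "drive_tool", "arguments": {"moves": [[0.2, 0, 0, 0, 255], [0, 0, 0, 0, 255]]}}

```text
time: 20.15
position: [0.4398, -0.3069, -0.0074]
orientation: [0.479, 0.523, -0.483, 0.514]
ft_force: [-0.8, 2.9, -0.8]
opening: 0.0534
```

```bash
python3 -c "
from h import *
to([.435,-.3085,-.005],.075+np.pi/2); snap('wrist','w21'); s=snap('scene','s21')
cv2.imwrite('pics/c21.png',cv2.resize(s['image'][220:310,160:270,::-1],None,fx=7,fy=6.6,interpolation=0))"
```

```text
t 20.15 pos [ 0.4398 -0.3069 -0.0074] x [-0.014  0.005 -1.   ] jaw yaw -1.496 open 0.0534 F [-0.8  2.9 -0.8] q [ 0.77  0.6  -0.36  1.96  0.34  0.66 -1.3 ]
tool cm [-0.23 -0.5   0.12]
turn 0.00015602375181522632 or +-pi
```

View pics/w21.png

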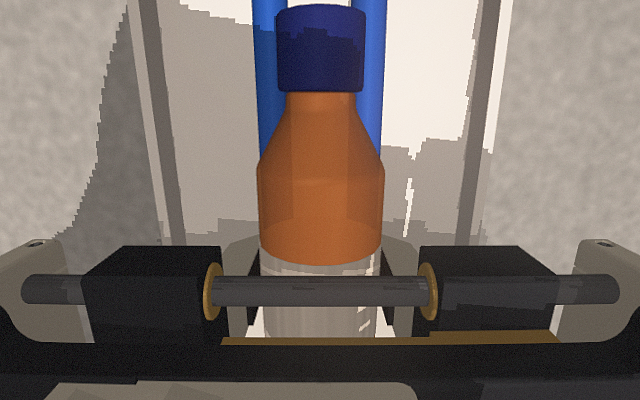

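View pics/c21.png

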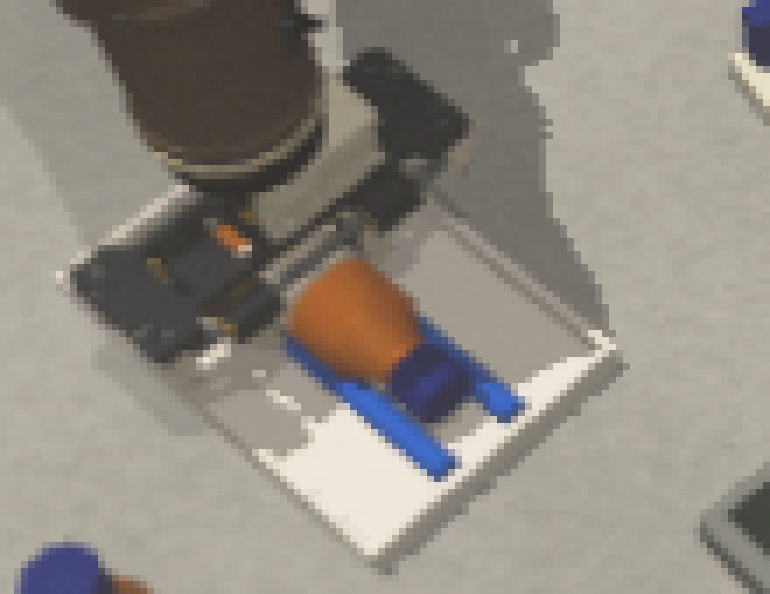

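>>> {"name": "drive_tool", "arguments": {"moves": [[0, 0, 0, 0, 80], [0, 0, 0, 0, 80], [0, 0, 0, 0, 40], [0, 0, 0, 0, 40], [0, 0, 0, 0, 20], [0, 0, 0, 0, 20], [0, 0, 0, 0, 20]]}}

```text
time: 20.95
position: [0.4413, -0.3082, -0.0085]
orientation: [0.479, 0.522, -0.483, 0.514]
ft_force: [0.3, -0.1, 0.0]
opening: 0.0847
```

```bash
python3 -c "
from h import *
to([.435,-.3085,-.005],.075+np.pi/2); snap('wrist','w22')"
```

```text
t 20.95 pos [ 0.4413 -0.3082 -0.0085] x [-0.011  0.004 -1.   ] jaw yaw -1.497 open 0.0847 F [ 0.3 -0.1  0. ] q [ 0.77  0.6  -0.36  1.95  0.34  0.66 -1.3 ]
tool cm [-0.34 -0.64 -0.02]
turn -0.0010567357484836393 or +-pi
```

View pics/w22.png

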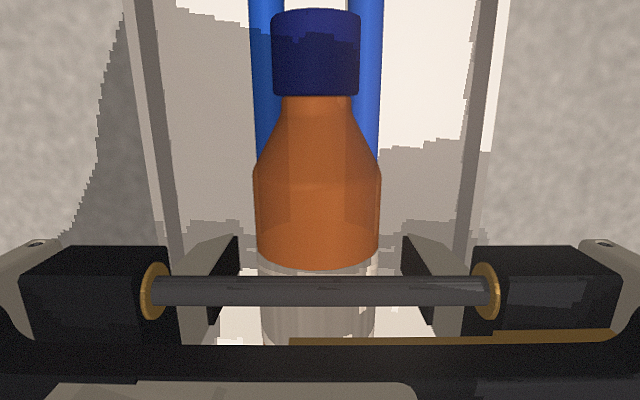

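Released: the bottle lies between the blue rails and the fingers are clear on both sides. I'll retreat straight up and check.

>>> {"name": "drive_tool", "arguments": {"moves": [[-1, 0, 0, 0, 20], [-2, 0, 0, 0, 20], [-3, 0, 0, 0, 20], [-4, 0, 0, 0, 20], [-5, 0, 0, 0, 20], [-5, 0, 0, 0, 20], [-4, 0, 0, 0, 20], [0, -4, 0, 0, 20], [0, -4, 0, 0, 20], [0, 0, 0, 0, 20]]}}

```text
time: 22.0
position: [0.3632, -0.3133, 0.248]
orientation: [0.479, 0.522, -0.481, 0.517]
ft_force: [0.4, -0.5, -0.1]
opening: 0.0849
```

```bash
python3 - <<'E'
from h import *
to([0.455,-.307,.25]); s=snap('wrist','w23'); snap('scene','s23'); t=snap('top','t23')
hsv=cv2.cvtColor(s['image'],cv2.COLOR_RGB2HSV)
am=cv2.inRange(hsv,(4,110,60),(18,255,255))
C=[]
for v in range(20,235,5):
    xs=np.where(am[v,240:400])[0]
    if len(xs)>38: C.append(onz(s,240+(xs.min()+xs.max())/2,v,.039)[:2])
C=np.array(C); m=C.mean(0); d=np.linalg.svd(C-m)[2][0]; d*=np.sign(d[0]); print('yaw',np.arctan2(d[1],d[0]),m,len(C))
e=np.array([np.cos(.075),np.sin(.075)]); n=np.array([-e[1],e[0]]); print('lateral',(m-[.455,-.307])@n)
cap=cv2.inRange(hsv,(105,110,30),(130,255,255))
cv2.imwrite('pics/w23c.png',s['image'][:,:,::-1])
E
```

```text
t 22.0 pos [ 0.3632 -0.3133  0.248 ] x [-0.007  0.002 -1.   ] jaw yaw -1.491 open 0.0849 F [ 0.4 -0.5 -0.1] q [ 0.99  0.2  -0.46  1.81  0.1   1.16 -0.99]
tool cm [-0.27  9.19  0.1 ]
yaw 0.0788724260381754 [ 0.44158453 -0.30764389] 13
lateral 0.0003631331694884907
```

View pics/w23.png

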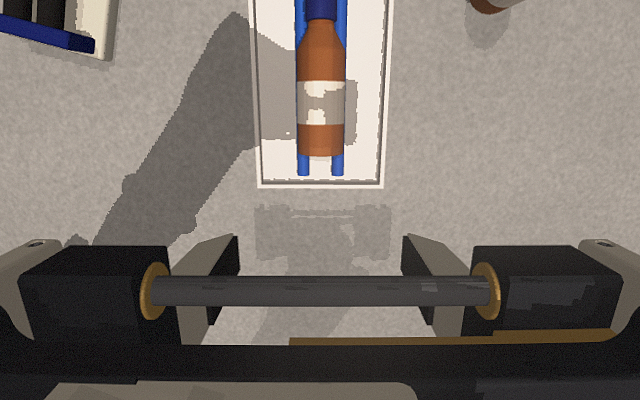

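View pics/s23.png

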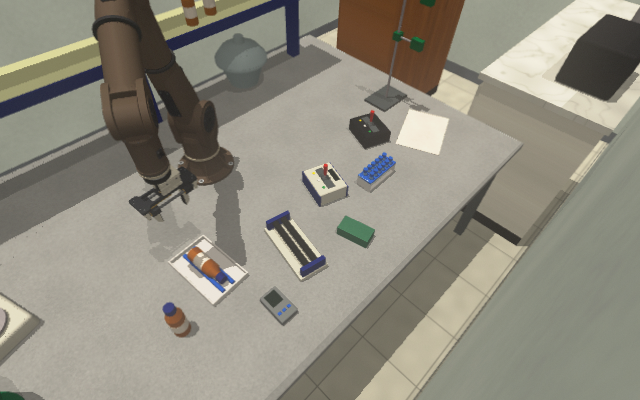

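```bash
python3 - <<'E'
from h import *
s=snap('wrist','w24')
e=np.array([np.cos(.075),np.sin(.075)])
a=lambda u,v,z:(onz(s,u,v,z)[:2]-[.455,-.307])@e
print('base end',a(321,157,.037),a(321,157,.02),'rail end',a(303,176,.01),a(338,175,.01),'wall outer',a(320,188,.022),'shoulder +27',a(321,49,.05),'cap/neck +57', a(320,20,.05))
print(monitor.get_obs()['dq'].round(3))
E
```

```text
base end -0.07712486329943441 -0.07999932721545654 rail end -0.10664165487060949 -0.10491509632343178 wall outer -0.11930358228493305 shoulder +27 0.04045402868898451 cap/neck +57 0.06853910838802875
[-0.011  0.017 -0.001 -0.003  0.003 -0.002  0.   ]
```

The bottle's middle is about +3 to +10 mm along the tray (limit 34 mm), with about 0.4 mm lateral offset and 0.004 rad from the tray's length. The toggle is upright in the scene view at (325,168), and the bystanders are in place.

```bash
python3 -c "
from rig import bot
print(bot.finish_job())"
```

```text
the job is handed in; nothing more can be done
None
```

I set the cream controller's red toggle to the centre off position. Then I lifted the amber bottle off the rollers, laid it in the white tray between the blue rails, let go, backed off and handed the job in at about 22 s.

**Final checks:**
- **Toggle:** it stands upright in the wrist and scene pictures. I judged this by eye and did not measure the angle.
- **Bottle:** by wrist camera it is about 0.4 mm off the tray's centre line and 0.004 rad from its length. Its middle is roughly 3–10 mm from the tray's middle along it. I did not measure its final height. It was pressed down until the arm stopped moving, and it looks seated on the rails.
- **Other things:** the carton, meter, rack and spare bottle look unmoved in the final scene picture, and the gripper touches nothing.

**What disagreed:** the fingers end about 38 mm short of where the stated tool tip would put them. My first try at the toggle therefore closed above the handle without touching it. I opened, went lower and it worked, and I allowed for the same offset when gripping and placing the bottle.

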